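# Lean the glass plates in the drain rack and start the timer

### The job

Clear the amber bottle out of the drain rack and stand it on the cork mat, and bring every glass plate from the sloping desk and lean it in the rack, one to a bay (the slotted block will hold a plate upright while you take a new grip on its top edge), frosted end up, lower edge on the white line and face resting on the rail, so that it leans about 20 degrees from upright. When all plates lean there at rest and the bottle stands fully on the mat, press the timer's start button and let go. Do not knock over the other glassware.

Things in the scene. Friction and masses are not known exactly. Their poses are not given: they have to be found in the camera images.
- start (a joint): start button of the timer; 0 = up, 0.006 m = fully pressed; springs back; about 4 N presses it fully down
- plate1_mid (a point): centre of a framed glass plate 56 wide x 130 long x 8 mm thick, 120 g (may be absent). x = through the thickness, y = across the width, z = along the length towards the frosted white end. At the start it lies on a rib of the sloping desk, its front face (-x) up, frosted end uppermost.
- plate1_foot (a point): middle of the same plate's plain end face (65 mm from its centre along -z); same axes
- plate2_mid (a point): centre of a framed glass plate 56 wide x 130 long x 8 mm thick, 120 g (may be absent). x = through the thickness, y = across the width, z = along the length towards the frosted white end. At the start it lies on a rib of the sloping desk, its front face (-x) up, frosted end uppermost.
- plate2_foot (a point): middle of the same plate's plain end face (65 mm from its centre along -z); same axes
- plate3_mid (a point): centre of a framed glass plate 56 wide x 130 long x 8 mm thick, 120 g (may be absent). x = through the thickness, y = across the width, z = along the length towards the frosted white end. At the start it lies on a rib of the sloping desk, its front face (-x) up, frosted end uppermost.
- plate3_foot (a point): middle of the same plate's plain end face (65 mm from its centre along -z); same axes
- bay1 (a point): floor of a drain rack bay (8 mm above the table), where the white line crosses the bay's middle. x = away from the rail, y = along the line, z up. A plate whose lower edge on the rail side is on the line and whose face rests on the rail leans 20 degrees from upright, its top towards -x. The rack is fixed; its rubber floor runs from x = -60 to +65 mm.
- bay2 (a point): floor of a drain rack bay (8 mm above the table), where the white line crosses the bay's middle. x = away from the rail, y = along the line, z up. The middle bay. One 10 mm thick rail crosses all bays, its centre at x = -33, z = 75 mm from here.
- bay3 (a point): floor of a drain rack bay (8 mm above the table), where the white line crosses the bay's middle. x = away from the rail, y = along the line, z up. Bays are 76 mm apart, 72 mm wide between aluminium wings that stand 110 mm above the floor from x = -57 to +33 mm: a plate fits, but not with a finger on each of its sides.
- desk: fixed clear acrylic sloping desk, origin under its middle on the table, x to its high side. Three ribs 105 mm apart along y, 44 mm wide, 30 mm proud of the back panel, each with a lip at its low end 14 mm proud of the rib face. The face rises to +x, 50 degrees from level, from the lip corner at x = -45, z = 36 mm, 134 mm long. A plate's long sides overhang the rib and are free to grip.
- block_slot (a point): middle of the floor of the slot in an aluminium block 90 x 46 x 65 mm, fixed on the table. The slot runs along y through the whole 46 mm, is 14 mm wide (x) and 35 mm deep, its floor 30 mm above the table; z up. A plate stands upright in it, its plain end down, for taking a new grip
- bottle_mid (a point): centre (half-way up) of a capped amber bottle with a thick heavy base, 62 mm diameter, 116 mm high, 0.25 to 0.46 kg, z up along it. Its top 22 mm are a white cap of 28 mm diameter that can be gripped from above. At the start it stands in the middle bay of the rack
- mat_center (a point): centre of the round cork mat, 120 mm diameter, 3 mm thick, fixed on the table (the point is 1.5 mm above the table)
- start_top (a point): middle of the top of the timer's start button (24 mm diameter), z up; travel 6 mm
- beaker: glass beaker, bystander, 70 mm diameter, 90 mm high; origin under its middle
- jar: glass jar, bystander, 52 mm diameter, 60 mm high; origin under its middle
- washbottle: white wash bottle with blue cap, bystander, 64 mm diameter, 160 mm high; origin under its middle
- flask: conical flask, bystander, 80 mm diameter, 120 mm high; origin under its middle

How it is judged:
On the way, in this order (a step that is already met when the one before it is completed fails the run):
1. every plate leans in a bay at rest, released, and the bottle stands on the mat ((y of plate1_foot in the frame of bay1 between -0.016 and 0.016 m or y of plate1_foot in the frame of bay2 between -0.016 and 0.016 m or y of plate1_foot in the frame of bay3 between -0.016 and 0.016 m) and x of plate1_foot in the frame of bay2 between -0.01 and 0.018 m and z of each of plate1_foot, plate2_foot, plate3_foot in the frame of bay2 below 0.007 m and x of each of plate1_mid, plate2_mid, plate3_mid in the frame of bay2 below -0.002 m and angle between plate1_mid's own z axis and vertical between 0.244346 and 0.453786 rad and (y of plate2_foot in the frame of bay1 between -0.016 and 0.016 m or y of plate2_foot in the frame of bay2 between -0.016 and 0.016 m or y of plate2_foot in the frame of bay3 between -0.016 and 0.016 m) and x of plate2_foot in the frame of bay2 between -0.01 and 0.018 m and angle between plate2_mid's own z axis and vertical between 0.244346 and 0.453786 rad and (y of plate3_foot in the frame of bay1 between -0.016 and 0.016 m or y of plate3_foot in the frame of bay2 between -0.016 and 0.016 m or y of plate3_foot in the frame of bay3 between -0.016 and 0.016 m) and x of plate3_foot in the frame of bay2 between -0.01 and 0.018 m and angle between plate3_mid's own z axis and vertical between 0.244346 and 0.453786 rad and linear speed of each of plate1, plate2, plate3, bottle below 0.02 m/s and contact force between each of plate1, plate2, plate3 and the fingers below 0.05 N and horizontal distance between bottle_mid and mat_center below 0.03 m and angle between bottle_mid's own z axis and vertical below 0.1 rad and height (world z) of bottle_mid below 0.072 m), for 0.3 s.
2. the start button is pressed (value of joint start above 0.004 m), for 0.05 s.
At the end, for the whole second after the job is handed in: Each present plate stands in a bay (16 mm from its middle), frosted end up, foot on the floor -10 to +18 mm from the line, leaning to the rail 14 to 26 degrees, released, at rest; bottle upright within 30 mm of the mat centre; button, pressed after that, up again (all of step 1 and value of joint start below 0.002 m); the robot touches nothing.
It fails at once if the beaker is knocked over (angle between beaker's own z axis and vertical above 0.6 rad).
It fails at once if the jar is knocked over (angle between jar's own z axis and vertical above 0.6 rad).
It fails at once if the washbottle is knocked over (angle between washbottle's own z axis and vertical above 0.6 rad).
It fails at once if the flask is knocked over (angle between flask's own z axis and vertical above 0.6 rad).
Of plate1, plate2, plate3 only 2 to 3 are there at a start; the rules pass over those that are not, and their reading is None.
At some moment in a run one of bottle may be knocked a few centimetres aside while the robot is not near it.
Once in a run the grip may slacken for a moment while it holds something.
It also fails if it takes over 210 s, if anything falls off the work surface, if the arm or the gripper's body presses on something with over 40 N, if the wrist force passes 120 N, or if a joint passes its speed limit or range.

### The arm

A 6-joint arm with a two-finger parallel gripper is mounted at the origin on the work surface. World frame = base frame: x ahead of the robot, y to its left, z up, the work surface at z = 0. Lengths are in m, angles in rad, forces in N, time in s.
With the tool pointing down it reaches from about 0.375 to 0.975 m from the base axis. Payload 3.8 kg.
Tool frame: the origin (TCP) lies at the very end of the fingers, on their centre line; the grasp point (between the pads) lies 19 mm behind it; z points along the fingers, y is the direction in which the jaws open and shut (so a half turn about z gives the same grasp; the last joint's range is limited). The gripper opens to 85 mm and grips with 20 to 120 N. Pads are 22 mm wide; open, the fingers measure 114 mm over their backs; the gripper's body (76 mm by 85 mm) begins 54 mm behind the grasp point. The pads swing forward as they close: fully open they stand 13 mm farther back than shut.
Start: joints at [1.179, 0.264, 1.604, -0, 1.274, -0.037], TCP at [0.234, 0.633, 0.231] pointing down, gripper open.
Joint ranges: [-2.63, 2.63], [-0.94, 2.18], [0.31, 2.57], [-1.31, 4.45], [0, 2.66], [-2.55, 2.55]. Speed limits (rad/s): [2.57, 2.57, 3.14, 3.14, 3.14, 3.14].

### API

Orientations are given as a rotation vector (axis times angle).
In Python, from workcell import status, read_camera, camera_info, order gives the robot as it stands.
- The arm moves only by the tool move_arm, never from a script. Its argument "deltas" is a list of rows, each a list of 3 entries, a list of its own where there are three numbers: the turn, a rotation vector about the world's x, y, z as a fraction of full scale, then the shift along the world's x, y, z as a fraction of full scale, then the closure, from -1 (fully open) to 1 (shut), so that 0 is half open. A call has 1 to 20 rows; each row is the pose to reach, as a shift and turn from the pose commanded when the call began; what a row does not reach only later rows make up. Full scale, the value 1, is 0.1 m for a shift and pi/2 rad for a turn. A row lasts 1/8 s, in which the tool goes at most 62.5 mm and 10.7 degrees, less where a joint would pass 70% of its speed; a pose out of reach is approached as far as the arm can. A call with a number of a shift or a turn outside -1 to 1 is refused whole. A call with a gripper value outside its range is refused whole. The fingers move at their own pace and stop on an object; "grip_force" is the grip in N (left out, the last holds). Time passes only in rows, so rows that repeat a pose let the fingers close. It gives the time, the measured TCP pose, the force and the opening at its end, in the units of the state.
- status.read_state(): the state, without advancing time (a new reading comes with each control period).
- read_camera(name): name is "scene" or "top" or "wrist"; returns (picture, depth): 420x560x3 uint8, red, green, blue; 420x560 float32, m along the optical axis (not along the pixel's ray), 0 where there is no reading.
- camera_info(name): a dict with "K" (3x3 intrinsics, pixels), "R" (3x3) and "t" (3): a world point X has camera coordinates R X + t. Camera axes: x right, y down, z forward; pixel columns grow to the right and rows downward; lengths in m; the calibration is good to about 2 mm. A picture is of the moment at which its call begins: read the wrist's pose just before it. camera_info takes no time and is no camera call; for the wrist camera it gives the pose at the moment of the call.
- order.finish_job(): hands the job in, once; it reports no verdict.
The state is a dict: "time": time; "q": joint angles; "joint_vel": joint speeds; "joint_torque": joint torques, N m; "tool_pos": TCP position; "tcp_rot": TCP orientation; "wrist_force": force on the tool from outside, world axes, zero at the start; "torque": the same for the moment, N m; "width": opening from 0.0 (shut) to 1.0 (fully open).
Only numpy, scipy, OpenCV 4.12 (cv2) and the standard library are available. Lean on these libraries where they do the work, as an engineer would, in place of code of your own. Each camera call takes 0.05 s, during which the arm holds its last target. There are 200 camera calls.

## Working session

There is one attempt and no reset: what is moved stays moved. The work goes in short steps, Python scripts to look and compute and a tool call to move; the robot and the scene stay as the last step left them, time stands still between calls to the robot, and variables do not carry over. Pictures are saved under pics/ and viewed, about 12 in all and at most 16, crops included, and the job is handed in when it is done.

Besides the shell and the picture viewer there is one more tool, called as name([rows], argument=value, ...), one row to a line, values as JSON. move_arm: Moves the arm, as the interface text tells. Its arguments: {"type":"object","properties":{"deltas":{"type":"array","items":{"type":"array"}},"grip_force":{"type":"number"}},"required":["deltas"]}

```bash
ls; mkdir -p pics; cat > h.py <<'E'
import numpy as np,cv2
from scipy.spatial.transform import Rotation as Rn
from workcell import status,read_camera,camera_info,order
def snap(n,f=None):
    ci=camera_info(n); p,d=read_camera(n)
    if f: cv2.imwrite('pics/'+f,p[:,:,::-1])
    return p,d,ci
def pts(d,ci):
    K=np.array(ci['K']);R=np.array(ci['R']);t=np.array(ci['t'])
    v,u=np.mgrid[:d.shape[0],:d.shape[1]]
    c=np.stack([(u-K[0,2])/K[0,0]*d,(v-K[1,2])/K[1,1]*d,d],-1)
    return (c-t)@R
E
python3 - <<'E'
from h import *
for n in('scene','top'):
    p,d,ci=snap(n,n+'0.png'); np.savez(n+'0.npz',p=p,d=d,**{k:np.array(ci[k]) for k in('K','R','t')})
    R=np.array(ci['R']);print(n,-R.T@np.array(ci['t']),R[2],(d>0).mean())
print(status.read_state())
E
```

```text
pics
scene [ 1.40142165 -0.3501261   0.89656855] [-0.66188548  0.30975374 -0.6826128 ] 0.9959736394557823
top [0.49331661 0.00600851 1.08642876] [ 0.08199352  0.02989282 -0.99618446] 0.9960331632653061
{'time': 0.1, 'q': array([ 1.17906293e+00,  2.64694908e-01,  1.60526898e+00, -5.15699902e-06,
        1.27369376e+00, -3.69144230e-02]), 'joint_vel': array([-0.00062791, -0.0005523 , -0.00329421,  0.00064222, -0.00054209,
       -0.00050816]), 'joint_torque': array([ 1.18639086e-04, -5.16703606e+01, -3.68588090e+01, -9.52869937e-05,
        6.26304274e-03,  6.77543088e-07]), 'tool_pos': array([0.23426412, 0.63232641, 0.23005797]), 'tcp_rot': array([-0.55434998, -3.09185403,  0.00317069]), 'wrist_force': array([ 0.50773298,  0.4892668 , -0.71700274]), 'torque': array([-0.05489555,  0.02476058, -0.00088948]), 'width': 0.9975656375289356}
```

View pics/scene0.png

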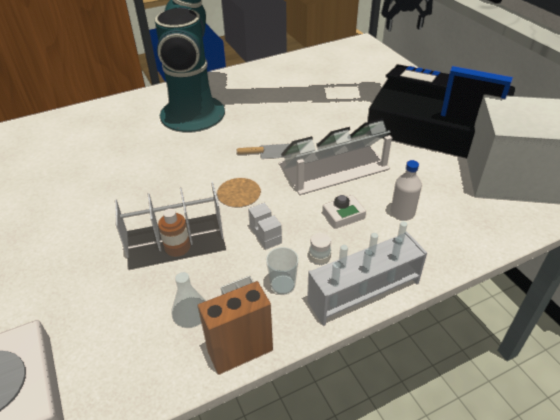

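View pics/top0.png

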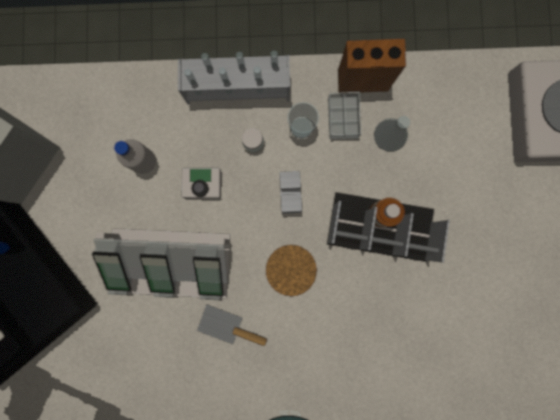

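The scene view shows a beige table. The rack holds the amber bottle at about (170,232), the mat is at (238,192), the slotted block at (265,225), the timer at (344,208) and the desk with three plates at about (335,145). The top view shows three plates at (113,270), (158,272) and (208,275), the block at (291,192), the mat at (291,270), the rack at (383,230), the bottle at (390,212) and the timer button at (200,188).

```bash
python3 - <<'E'
from h import *
z=np.load('top0.npz');p,d=z['p'],z['d'];ci={k:z[k] for k in'KRt'}
print(ci['K'],ci['R'])
X=pts(d,ci);H=X[...,2]
hsv=cv2.cvtColor(p,cv2.COLOR_RGB2HSV)
def rect(m,name,box):
    u0,v0,u1,v1=box;mm=np.zeros(m.shape,bool);mm[v0:v1,u0:u1]=m[v0:v1,u0:u1]
    q=X[mm]; 
    if len(q)<5:return print(name,'none')
    r=cv2.minAreaRect((q[:,:2]*1000).astype(np.float32))
    print(name,len(q),'rect c',np.round(r[0],1),np.round(r[1],1),round(r[2],1),'z pct',np.round(np.percentile(q[:,2],[5,50,95])*1000,1),'mean',np.round(q.mean(0)*1000,1))
print('table z',np.percentile(H[300:400,300:500],[5,50,95]))
rect((H>.055)&(H<.075),'block top',(265,160,315,222))
rect((hsv[...,0]<20)&(hsv[...,1]>100),'mat',(255,235,325,310))
rect((H>.1)&(hsv[...,1]<60)&(p.mean(-1)>120),'cap',(370,195,415,230))
rect((H>.003)&(H<.2),'timer',(170,155,230,210))
rect((p.max(-1)<70),'button',(185,175,215,205))
rect((H>.09),'wings/rail high',(320,180,450,270))
rect((p.max(-1)<60)&(H<.03),'rackfloor',(320,180,450,270))
rect(H>.02,'desk',(85,220,240,310))
for i,b in enumerate([(90,235,135,300),(138,235,180,300),(188,235,230,300)]):
    rect((hsv[...,0]>40)&(hsv[...,0]<100)&(hsv[...,1]>70)&(H>.03),'plate%d'%i,b)
for n,b in dict(beaker=(280,95,322,145),jar=(238,120,268,158),flask=(370,110,415,155),wash=(105,130,150,175)).items(): rect(H>.03,n,b)
# ortho map
for n in('top','scene'):
    z=np.load(n+'0.npz');p,d=z['p'],z['d'];ci={k:z[k] for k in'KRt'}
    big=cv2.resize(p,None,fx=2,fy=2,interpolation=cv2.INTER_CUBIC)
    if n=='top': crop=cv2.resize(p[170:320,80:450],None,fx=2.15,fy=2.15,interpolation=cv2.INTER_CUBIC)
    else: crop=cv2.resize(p[110:280,100:400],None,fx=2.6,fy=2.6,interpolation=cv2.INTER_CUBIC)
    cv2.imwrite('pics/%s_crop.png'%n,crop[:,:,::-1])
E
```

```text
[[462.49194274   0.         265.02130865]
 [  0.         462.49194274 205.64188485]
 [  0.           0.           1.        ]] [[-0.02313031 -0.99922378 -0.03188782]
 [-0.99636442  0.02565665 -0.08123845]
 [ 0.08199352  0.02989282 -0.99618446]]
table z [-0.00409447 -0.00081629  0.00253338]
block top 713 rect c [609.  -21.4] [89.9 46. ] 1.7 z pct [60.5 64.  67. ] mean [608.6 -21.4  63.9]
mat 1964 rect c [431.3 -17.6] [113.8 114.8] 78.9 z pct [-1.1  2.2  5.5] mean [431.2 -17.6   7.1]
cap 121 rect c [ 531.9 -116.6] [ 24.5 255.8] 12.0 z pct [120.2 122.6 126.6] mean [ 553.9 -221.4  154.5]
timer 1258 rect c [642.9 190.8] [137.8 129. ] 88.5 z pct [ 6.8 29.3 49.2] mean [637.1 183.7  30. ]
button 168 rect c [557.6 109.1] [240.1  37.6] 49.2 z pct [36.1 41.2 52. ] mean [621.4 183.2  54.6]
wings/rail high 1521 rect c [ 531.9 -173.2] [344.5 125.5] 82.1 z pct [ 91.4 104.3 123.5] mean [ 528.7 -231.6  128.7]
rackfloor 2738 rect c [ 526.5 -227.5] [228.3 122.3] 78.6 z pct [ 3.8  7.2 13.8] mean [ 525.4 -230.9    7.8]
desk 6578 rect c [451.8 232.3] [169.9 456.8] 3.5 z pct [ 36.5  94.3 136.7] mean [451.3 265.7  96.4]
plate0 93 rect c [418.3 385.5] [73.  36.8] 35.8 z pct [ 41.3  49.7 101.6] mean [417.1 383.   62.1]
plate1 75 rect c [408.9 285.2] [67.3 34.1] 39.9 z pct [42.2 49.1 79.9] mean [403.8 283.1  55.2]
plate2 38 rect c [387.2 163.3] [47.1  6.1] 86.2 z pct [42.7 46.3 48.5] mean [387.1 164.3  45.9]
beaker 544 rect c [664.6 -41.4] [ 85.6 344.9] 88.5 z pct [33.5 68.9 90.5] mean [774.2 -51.7  79.4]
jar 394 rect c [622.8  47.6] [267.7  48. ] 7.6 z pct [32.3 58.3 62.2] mean [726.7  60.8  70.9]
flask 695 rect c [ 625.3 -137.8] [ 63.2 390.4] 43.4 z pct [ 32.8  65.  120.4] mean [ 731.5 -249.4   91.4]
wash 908 rect c [615.4 169.7] [403.5  63. ] 62.2 z pct [ 53.  109.4 159.8] mean [689.6 314.7 117.9]
```

View pics/top_crop.png

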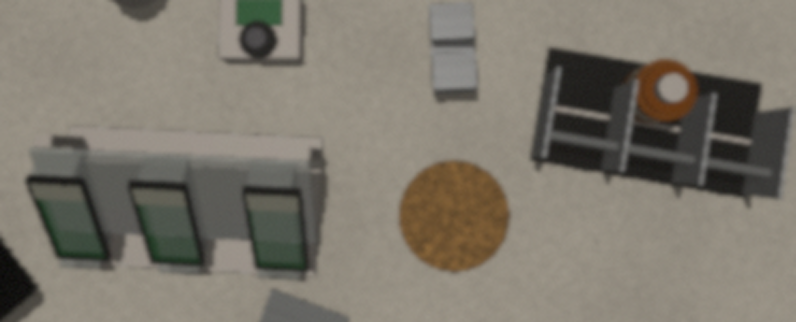

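View pics/scene_crop.png

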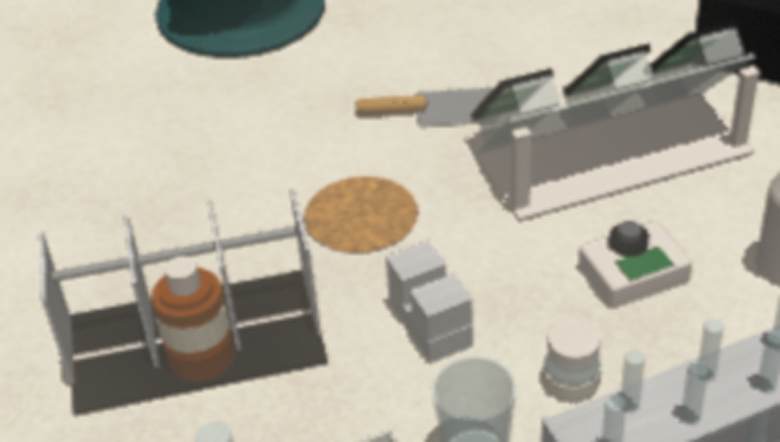

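```bash
python3 - <<'E'
from h import *
D={}
for n in('top','scene'):
    z=np.load(n+'0.npz');ci={k:z[k] for k in'KRt'};D[n]=(z['p'],z['d'],ci,pts(z['d'],ci))
def ray(n,u,v,h):
    ci=D[n][2];c=-ci['R'].T@ci['t'];w=ci['R'].T@np.linalg.inv(ci['K'])@[u,v,1.];return c+w*(h-c[2])/w[2]
def tc(x,y):return 80+x/2.15-.25,170+y/2.15-.25
def sc(x,y):return 100+x/2.6-.3,110+y/2.6-.3
r=lambda a:np.round(np.array(a)*1000,1)
print('cap top',r(ray('top',*tc(673,88),.124)),'scene',r(ray('scene',*sc(181,268),.124)))
print('base/beak')
X=D['top'][3]
u,v=map(int,tc(257,38));q=X[v-3:v+4,u-3:u+4];print('button depth',r(np.median(q.reshape(-1,3),0)), 'scene ray',r(ray('scene',*sc(628,233),np.median(q[...,2]))))
# white line in rack: bright, low saturation, z~8
p=D['top'][0].astype(int)
for a,b in(((556,108),(620,119)),((722,136),(750,142))):print('line',r(ray('top',*tc(*a),.008)),r(ray('top',*tc(*b),.008)))
for a,b in(((78,356),(155,344)),((238,332),(310,320))):print('line sc',r(ray('scene',*sc(*a),.008)),r(ray('scene',*sc(*b),.008)))
print('floor corners top',[r(ray('top',*tc(*c),.008)[:2]) for c in((550,48),(760,84),(748,192),(535,160))])
print('floor sc near',[r(ray('scene',*sc(*c),.008)[:2]) for c in((74,412),(327,362))])
# wings tops/rail
print('wing top ends sc',[r(ray('scene',*sc(*c),.118)[:2]) for c in((43,235),(127,218),(211,203),(293,192))])
# rail
print('rail top',[r(ray('top',*tc(*c),.083)[:2]) for c in((550,138),(770,172))])
# plates: frosted end corners & plane
for k,quad in enumerate([[(40,192),(78,192),(98,255),(65,252)],[(142,196),(182,196),(195,260),(158,257)],[(255,200),(295,200),(300,262),(262,262)]]):
    m=np.zeros(p.shape[:2],np.uint8);cv2.fillPoly(m,[np.array([tc(*c) for c in quad],np.int32)],1)
    q=X[m>0];c=q.mean(0);_,s,V=np.linalg.svd(q-c);n_=V[2]*np.sign(V[2][2]);print('plate',k,len(q),r(c),'n',np.round(n_,3),'rms',s[2]/len(q)**.5*1000,'slope',np.degrees(np.arccos(n_[2])),'yaw',np.degrees(np.arctan2(-n_[1],-n_[0])))
def onplane(u,v,c,n):
    ci=D['top'][2];o=-ci['R'].T@ci['t'];w=ci['R'].T@np.linalg.inv(ci['K'])@[u,v,1.];return o+w*((c-o)@n)/(w@n)
m=((X[...,2]>.135)&(X[...,1]>.1)&(X[...,1]<.42)&(X[...,0]<.53)&(X[...,0]>.4));print('hi', m.sum())
E
```

```text
cap top [ 555.3 -229.2  124. ] scene [ 557.9 -228.   124. ]
base/beak
button depth [624.8 185.7  51.3] scene ray [631.4 183.6  51.3]
line [ 544.3 -131.2    8. ] [ 530.7 -199.4    8. ]
line [ 509.9 -307.3    8. ] [ 502.7 -336.7    8. ]
line sc [ 501.7 -330.7    8. ] [ 520.  -262.2    8. ]
line sc [ 541.1 -187.6    8. ] [ 557.8 -121.2    8. ]
floor corners top [array([ 609.6, -127.1]), array([ 564.7, -350.5]), array([ 449.6, -331.8]), array([ 488.8, -106.7])]
floor sc near [array([ 567.4, -350.5]), array([ 615.4, -126.7])]
wing top ends sc [array([ 451.9, -325.3]), array([ 464.5, -251.4]), array([ 480.1, -176.6]), array([ 500.6, -103.8])]
rail top [array([ 510.8, -114.6]), array([ 471.9, -331. ])]
plate 0 511 [438.6 368.7  92.9] n [-0.487  0.803  0.344] rms 9.272293659287593 slope 69.85937935717583 yaw -58.765128904567455
plate 1 576 [432.6 268.1  95.6] n [-0.386  0.88   0.277] rms 10.682245284896071 slope 73.94801246837861 yaw -66.32891351112468
plate 2 570 [426.  159.7  95.5] n [-0.217  0.958  0.185] rms 11.397822044304181 slope 79.32498487907326 yaw -77.23403575319365
hi 505
```

```bash
cat >> h.py <<'E'
def Rt(ydir,zdir):
    z=np.array(zdir,float);z/=np.linalg.norm(z);y=np.array(ydir,float);y-=z*(y@z);y/=np.linalg.norm(y)
    return np.stack([np.cross(y,z),y,z],1)
def ydirs(yaw,ax): # world direction at yaw degrees
    a=np.radians(yaw);return [np.cos(a),np.sin(a),0]
def plan(pos,R,s=None):
    s=s or status.read_state();R0=Rn.from_rotvec(s['tcp_rot']).as_matrix()
    best=[]
    for f in(1,-1):
        R1=R@np.diag([f,f,1]);w=Rn.from_matrix(R1@R0.T).as_rotvec();best.append((np.linalg.norm(w),f,w))
    for n_,f,w in sorted(best,key=lambda b:b[0]):print('flip',f,'turn',np.round(w/(np.pi/2),3),'deg',round(np.degrees(n_),1))
    print('shift',np.round((np.array(pos)-s['tool_pos'])/.1,3),'q',np.round(s['q'],2),'w',round(s['width'],3),'F',np.round(s['wrist_force'],1),'t',round(s['time'],1),'pos',np.round(s['tool_pos'],4))
E
python3 -c "
from h import *
plan([.556,-.229,.28],Rt(ydirs(-11.5,0),[0,0,-1]))"
```

```text
flip 1 turn [ 0.001 -0.001 -0.902] deg 81.2
flip -1 turn [1.000e-03 1.000e-03 1.098e+00] deg 98.8
shift [ 3.217 -8.613  0.499] q [ 1.18  0.26  1.61 -0.    1.27 -0.04] w 0.998 F [ 0.5  0.5 -0.7] t 0.1 pos [0.2343 0.6323 0.2301]
```

move_arm([
  [[0,0,-0.05],[0.18,-0.48,0.2],-1],
  [[0,0,-0.1],[0.36,-0.96,0.5],-1],
  [[0,0,-0.1],[0.36,-0.96,0.5],-1],
])

```text
time: 0.48
tool_pos: [0.2722, 0.5358, 0.2843]
tcp_rot: [0.799, 3.036, 0.006]
wrist_force: [0.1, 0.6, 0.3]
width: 1.0
```

move_arm([
  [[0,0,-0.03],[0.12,-0.32,0],-1],
  [[0,0,-0.06],[0.24,-0.64,0],-1],
  [[0,0,-0.1],[0.36,-0.96,0],-1],
])

```text
time: 0.85
tool_pos: [0.3062, 0.4405, 0.28]
tcp_rot: [-1.032, -2.966, 0.002]
wrist_force: [-0.3, 0.1, 0.2]
width: 1.002
```

move_arm([
  [[0,0,-0.03],[0.12,-0.32,0],-1],
  [[0,0,-0.06],[0.24,-0.64,0],-1],
  [[0,0,-0.1],[0.36,-0.96,0],-1],
])

```text
time: 1.23
tool_pos: [0.3423, 0.3445, 0.2801]
tcp_rot: [-1.261, -2.876, 0.002]
wrist_force: [0.0, 0.0, -0.3]
width: 0.998
```

move_arm([
  [[0,0,-0.03],[0.12,-0.32,0],-1],
  [[0,0,-0.06],[0.24,-0.64,0],-1],
  [[0,0,-0.1],[0.36,-0.96,0],-1],
])

```text
time: 1.6
tool_pos: [0.3785, 0.2486, 0.2803]
tcp_rot: [-1.483, -2.768, 0.001]
wrist_force: [1.1, 0.3, 0.9]
width: 1.0
```

move_arm([
  [[0,0,-0.03],[0.12,-0.32,0],-1],
  [[0,0,-0.06],[0.24,-0.64,0],-1],
  [[0,0,-0.1],[0.36,-0.96,0],-1],
])

```text
time: 1.98
tool_pos: [0.4146, 0.1526, 0.2803]
tcp_rot: [-1.696, -2.643, 0.001]
wrist_force: [0.2, 0.2, 0.4]
width: 0.997
```

move_arm([
  [[0,0,-0.03],[0.12,-0.32,0],-1],
  [[0,0,-0.06],[0.24,-0.64,0],-1],
  [[0,0,-0.1],[0.36,-0.96,0],-1],
])

```text
time: 2.35
tool_pos: [0.4508, 0.0566, 0.2803]
tcp_rot: [-1.898, -2.502, 0.001]
wrist_force: [0.4, 0.8, -0.5]
width: 0.996
```

move_arm([
  [[0,0,-0.03],[0.12,-0.32,0],-1],
  [[0,0,-0.06],[0.24,-0.64,0],-1],
  [[0,0,-0.1],[0.36,-0.96,0],-1],
])

```text
time: 2.72
tool_pos: [0.487, -0.0394, 0.2802]
tcp_rot: [-2.089, -2.345, 0.0]
wrist_force: [-0.6, -0.1, -0.1]
width: 0.998
```

move_arm([
  [[0,0,-0.03],[0.12,-0.32,0],-1],
  [[0,0,-0.06],[0.24,-0.64,0],-1],
  [[0,0,-0.1],[0.36,-0.96,0],-1],
  [[0,0,-0.1],[0.36,-0.96,0],-1],
])

```text
time: 3.22
tool_pos: [0.5232, -0.1362, 0.2798]
tcp_rot: [-2.267, -2.173, 0.001]
wrist_force: [-0.8, 1.0, 0.1]
width: 1.0
```

```bash
python3 - <<'E'
from h import *
p,d,ci=snap('wrist','w1.png');np.savez('w1.npz',p=p,d=d,**{k:np.array(ci[k]) for k in('K','R','t')})
R=np.array(ci['R']);print('cam',-R.T@ci['t'],R[2])
plan([.556,-.229,.28],Rt(ydirs(-11.5,0),[0,0,-1]))
X=pts(d,ci);m=(X[...,2]>.112)&(X[...,2]<.135)&(p.min(-1)>130)&(abs(X[...,0]-.556)<.06)&(abs(X[...,1]+.229)<.06)
print(m.sum(),X[m].mean(0),X[m].min(0),X[m].max(0))
E
```

```text
cam [ 0.52661674 -0.0675326   0.42283782] [-0.0138549  -0.26977345 -0.96282414]
flip 1 turn [-0.001 -0.001 -0.102] deg 9.2
flip -1 turn [ 2.000e-03 -1.000e-03  1.898e+00] deg 170.9
shift [ 0.333 -0.939  0.001] q [-0.3  -0.02  1.83  0.    1.33 -0.26] w 0.999 F [ 0.2  1.  -0.7] t 3.3 pos [ 0.5227 -0.1351  0.2799]
711 [ 0.54743992 -0.22487344  0.12198682] [ 0.4964373  -0.27011396  0.11629326] [ 0.57076751 -0.18153726  0.12605554]
```

View pics/w1.png

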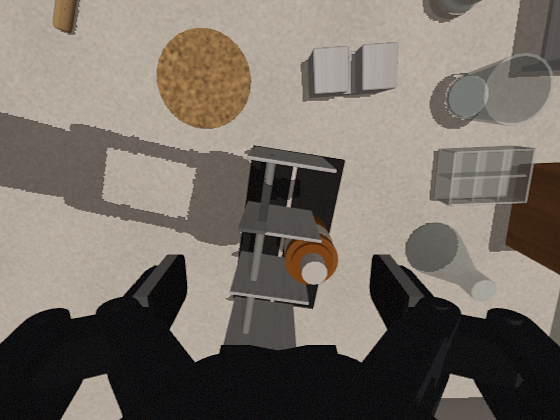

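The wrist view looks down on the rack. The bottle cap is at (314,272), the rack's dark floor has corners at about (344,160) and (313,307), a white-line piece runs from (296,166) to (289,204), and the block's slot is at (353,70).

```bash
cat >> h.py <<'E'
def ray(ci,u,v,h):
    R,K,t=(np.array(ci[k]) for k in'RKt');c=-R.T@t;w=R.T@np.linalg.inv(K)@[u,v,1.];return c+w*(h-c[2])/w[2]
E
python3 - <<'E'
from h import *
z=np.load('w1.npz');p,d=z['p'],z['d'];X=pts(d,z);r=lambda a:np.round(np.array(a)*1000,1)
m=(X[...,2]>.112)&(p.min(-1)>120);m[:255]=0;m[290:]=0;m[:,:298]=0;m[:,330:]=0
ys,xs=np.nonzero(m);print('cap',m.sum(),xs.mean(),ys.mean(),xs.min(),xs.max(),ys.min(),ys.max(),r(ray(z,xs.mean(),ys.mean(),.124)),r(X[m].mean(0)))
# line: bright in dark floor
m=(X[...,2]<.02)&(p.min(-1)>90);m[:160]=0;m[206:]=0;m[:,:270]=0;m[:,310:]=0
ys,xs=np.nonzero(m);print('line px',len(xs),xs.min(),xs.max(),ys.min(),ys.max())
q=np.array([ray(z,x,y,.008)[:2] for x,y in zip(xs,ys)]);f=np.polyfit(q[:,1],q[:,0],1);print('fit dx/dy',f[0],np.degrees(np.arctan(f[0])),'x at y=-.2275',np.polyval(f,-.2275), 'mean',r(q.mean(0)),'res',np.std(q[:,0]-np.polyval(f,q[:,1])))
print('corners',[r(ray(z,*c,.008)[:2]) for c in((258,146),(344,159),(313,307))])
m=(X[...,2]>.055)&(X[...,2]<.075)&(abs(X[...,0]-.609)<.06)&(abs(X[...,1]+.021)<.04)
ys,xs=np.nonzero(m);q=np.array([ray(z,x,y,.065)[:2] for x,y in zip(xs,ys)])*1000
print('block',cv2.minAreaRect(q.astype(np.float32)),q.mean(0))
m=(X[...,2]<.05)&(X[...,2]>.0)&(abs(X[...,0]-.609)<.02)&(abs(X[...,1]+.021)<.015);print('slot',m.sum(),r(X[m].mean(0)),r(np.median(X[m],0)))
hsv=cv2.cvtColor(p,cv2.COLOR_RGB2HSV);m=(hsv[...,0]<20)&(hsv[...,1]>100);m[130:]=0;m[:,:140]=0;m[:,260:]=0
ys,xs=np.nonzero(m);(c,rad)=cv2.minEnclosingCircle(np.array([ray(z,x,y,.003)[:2] for x,y in zip(xs,ys)],np.float32)*1000);print('mat',c,rad)
E
```

```text
cap 452 313.9380530973451 272.44690265486724 302 326 262 284 [ 557.7 -227.4  124. ] [ 557.5 -226.6  125.6]
line px 116 287 297 167 205
fit dx/dy 0.1963419418146024 11.108261344571186 x at y=-.2275 0.5267035374526572 mean [ 541.  -154.5] res 0.001629490325355829
corners [array([ 497.7, -101. ]), array([ 611.8, -123. ]), array([ 567.7, -348.3])]
block ((609.366943359375, -19.172531127929688), (90.46253967285156, 46.32456588745117), 1.577953577041626) [609.69031462 -18.81773066]
slot 275 [615.2 -20.4  34.5] [616.2 -20.2  31. ]
mat (433.0155334472656, -15.927865982055664) 59.3828010559082
```

move_arm([
  [[0,0,-0.03],[0.12,-0.3,0],-1],
  [[0,0,-0.06],[0.24,-0.62,0],-1],
  [[0,0,-0.098],[0.34,-0.93,0],-1],
  [[0,0,-0.098],[0.34,-0.93,-0.25],-1],
  [[0,0,-0.098],[0.34,-0.93,-0.5],-1],
  [[0,0,-0.098],[0.34,-0.93,-0.75],-1],
  [[0,0,-0.098],[0.34,-0.93,-0.9],-1],
  [[0,0,-0.098],[0.34,-0.93,-0.9],-1],
])

```text
time: 4.28
tool_pos: [0.5557, -0.2267, 0.1896]
tcp_rot: [-2.423, -1.995, 0.002]
wrist_force: [-0.4, 0.8, -0.4]
width: 0.996
```

move_arm([
  [[0,0,0],[0,0,-0.25],-1],
  [[0,0,0],[0,0,-0.5],-1],
  [[0,0,0],[0,0,-0.7],-1],
  [[0,0,0],[0,0,-0.84],-1],
  [[0,0,0],[0,0,-0.84],-1],
  [[0,0,0],[0,0,-0.84],1],
  [[0,0,0],[0,0,-0.84],1],
  [[0,0,0],[0,0,-0.84],1],
  [[0,0,0],[0,0,-0.84],1],
  [[0,0,0],[0,0,-0.84],1],
  [[0,0,0],[0,0,-0.84],1],
], grip_force=60)

```text
time: 5.65
tool_pos: [0.5574, -0.2284, 0.1083]
tcp_rot: [2.425, 1.994, 0.002]
wrist_force: [0.9, 0.1, 4.9]
width: 0.303
```

```bash
python3 -c "
from h import *
plan([.432,-.0165,.28],Rt(ydirs(-11.1,0),[0,0,-1]))"
```

```text
flip 1 turn [0.001 0.001 0.001] deg 0.1
flip -1 turn [ 2.000e-03 -1.000e-03 -1.999e+00] deg 180.0
shift [-1.254  2.119  1.717] q [-0.43  0.23  1.88  0.    1.02 -0.24] w 0.303 F [0.9 0.1 4.9] t 5.7 pos [ 0.5574 -0.2284  0.1083]
```

move_arm([
  [[0,0,0],[0,0,0.15],1],
  [[0,0,0],[0,0,0.4],1],
  [[0,0,0],[0,0,0.7],1],
  [[0,0,0],[0,0,1],1],
])

```text
time: 6.15
tool_pos: [0.5552, -0.2275, 0.2073]
tcp_rot: [-2.424, -1.993, 0.002]
wrist_force: [0.8, -0.1, -2.5]
width: 0.305
```

move_arm([
  [[0,0,0],[0,0,0.2],1],
  [[0,0,0],[0,0,0.4],1],
  [[0,0,0],[-0.1,0.2,0.4],1],
  [[0,0,0],[-0.25,0.45,0.4],1],
  [[0,0,0],[-0.42,0.7,0.4],1],
  [[0,0,0],[-0.42,0.7,0.4],1],
])

```text
time: 6.9
tool_pos: [0.5119, -0.1552, 0.2456]
tcp_rot: [-2.422, -1.995, 0.002]
wrist_force: [0.6, -1.2, -2.4]
width: 0.296
```

move_arm([
  [[0,0,0],[-0.12,0.2,0],1],
  [[0,0,0],[-0.25,0.45,0],1],
  [[0,0,0],[-0.42,0.72,0],1],
  [[0,0,0],[-0.42,0.72,0],1],
])

```text
time: 7.4
tool_pos: [0.4707, -0.084, 0.2466]
tcp_rot: [-2.423, -1.996, 0.001]
wrist_force: [-0.1, -0.4, -2.4]
width: 0.298
```

move_arm([
  [[0,0,0],[-0.12,0.2,0],1],
  [[0,0,0],[-0.25,0.45,0],1],
  [[0,0,0],[-0.42,0.69,0],1],
  [[0,0,0],[-0.42,0.69,-0.25],1],
  [[0,0,0],[-0.42,0.69,-0.5],1],
  [[0,0,0],[-0.42,0.69,-0.75],1],
  [[0,0,0],[-0.42,0.69,-0.95],1],
])

```text
time: 8.28
tool_pos: [0.4296, -0.0165, 0.1511]
tcp_rot: [-2.426, -1.994, 0.001]
wrist_force: [0.2, -0.6, -2.0]
width: 0.299
```

```bash
python3 - <<'E'
from h import *
plan([.432,-.0165,.1035],Rt(ydirs(-11.1,0),[0,0,-1]))
p,d,ci=snap('scene','s2.png');cv2.imwrite('pics/s2.png',cv2.resize(p[110:280,100:400],None,fx=1.6,fy=1.6)[:,:,::-1])
E
```

```text
flip 1 turn [-0.    -0.001  0.001] deg 0.1
flip -1 turn [-1.000e-03  0.000e+00 -1.999e+00] deg 179.9
shift [ 0.024 -0.    -0.476] q [-0.1  -0.14  2.19  0.    1.1   0.1 ] w 0.299 F [ 0.2 -0.6 -2. ] t 8.3 pos [ 0.4296 -0.0165  0.1511]
```

View pics/s2.png

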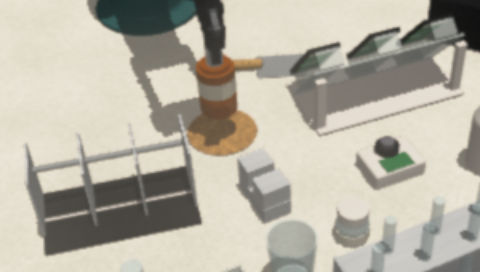

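move_arm([
  [[0,0,0],[0.02,0,-0.2],1],
  [[0,0,0],[0.02,0,-0.36],1],
  [[0,0,0],[0.02,0,-0.42],1],
  [[0,0,0],[0.02,0,-0.46],1],
  [[0,0,0],[0.02,0,-0.47],1],
  [[0,0,0],[0.02,0,-0.47],1],
])

```text
time: 9.07
tool_pos: [0.4329, -0.0171, 0.1057]
tcp_rot: [2.426, 1.995, 0.001]
wrist_force: [-0.5, -0.6, -1.8]
width: 0.302
```

```bash
python3 - <<'E'
from h import *
plan([.432,-.0165,.1035],Rt(ydirs(-11.1,0),[0,0,-1]))
E
```

```text
flip 1 turn [0.    0.001 0.001] deg 0.1
flip -1 turn [ 1.000e-03 -0.000e+00 -1.999e+00] deg 179.9
shift [-0.009  0.006 -0.022] q [-0.1  -0.08  2.23  0.    1.    0.1 ] w 0.302 F [-0.5 -0.6 -1.8] t 9.1 pos [ 0.4329 -0.0171  0.1057]
```

move_arm([
  [[0,0,0],[0,0,-0.015],1],
  [[0,0,0],[0,0,-0.025],1],
  [[0,0,0],[0,0,-0.025],1],
  [[0,0,0],[0,0,-0.025],-0.2],
  [[0,0,0],[0,0,-0.025],-1],
  [[0,0,0],[0,0,-0.025],-1],
  [[0,0,0],[0,0,-0.025],-1],
  [[0,0,0],[0,0,0.1],-1],
  [[0,0,0],[0,0,0.3],-1],
  [[0,0,0],[0,0,0.6],-1],
  [[0,0,0],[0,0,0.98],-1],
])

```text
time: 10.45
tool_pos: [0.4319, -0.017, 0.2044]
tcp_rot: [-2.426, -1.995, 0.001]
wrist_force: [2.0, 0.1, 0.2]
width: 1.003
```

move_arm([
  [[0,0,0.1],[0,0.3,0.3],-1],
  [[0,0,0.2],[0,0.6,0.6],-1],
  [[0,0,0.3],[0,0.9,0.98],-1],
  [[0,0,0.4],[0,0.9,0.98],-1],
])

```text
time: 10.95
tool_pos: [0.4345, 0.0749, 0.3064]
tcp_rot: [1.678, 2.649, 0.009]
wrist_force: [0.3, -1.4, -0.7]
width: 1.0
```

move_arm([
  [[0,0,0.1],[-0.05,0.3,0],-1],
  [[0,0,0.2],[-0.1,0.6,0],-1],
  [[0,0,0.3],[-0.13,0.9,0],-1],
  [[0,0,0.34],[-0.13,0.9,0],-1],
])

```text
time: 11.45
tool_pos: [0.4192, 0.1647, 0.3023]
tcp_rot: [0.924, 3.002, 0.002]
wrist_force: [-1.1, 0.2, 0.5]
width: 1.002
```

move_arm([
  [[0,0,0.1],[0,0.3,0],-1],
  [[0,0,0.2],[0,0.6,0],-1],
  [[0,0,0.3],[0,0.9,0],-1],
  [[0,0,0.345],[0,0.95,0],-1],
  [[0,0,0.345],[0,0.95,0],-1],
])

```text
time: 12.08
tool_pos: [0.4194, 0.2584, 0.302]
tcp_rot: [0.095, 3.14, 0.0]
wrist_force: [-0.4, -0.3, -0.4]
width: 1.0
```

```bash
python3 - <<'E'
from h import *
p,d,ci=snap('wrist','w3.png');np.savez('w3.npz',p=p,d=d,**{k:np.array(ci[k]) for k in('K','R','t')})
R=np.array(ci['R']);print('cam',-R.T@ci['t'],R[2])
plan([.42,.26,.30],Rt(ydirs(86.5,0),[0,0,-1]))
E
```

```text
cam [0.35107416 0.26272177 0.44498092] [ 0.27028105 -0.0157054  -0.96265336]
flip 1 turn [-0.     0.     0.001] deg 0.1
flip -1 turn [ 1.000e-03  0.000e+00 -1.999e+00] deg 180.0
shift [ 0.005  0.02  -0.019] q [ 0.5  -0.12  1.89 -0.    1.38 -1.01] w 0.999 F [-0.7 -0.1 -0.5] t 12.1 pos [0.4195 0.258  0.3019]
```

View pics/w3.png

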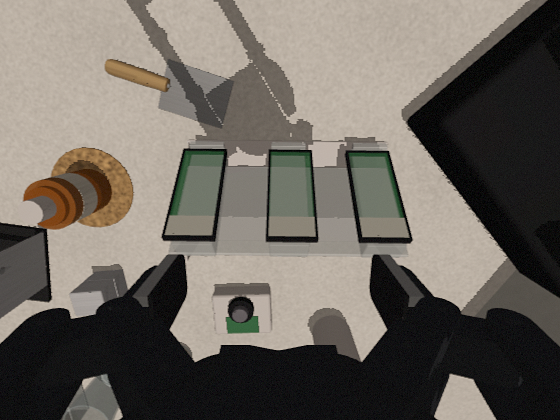

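The wrist view shows the desk from above with three plates. Their outer corners are about A (184,149)–(227,149)–(216,240)–(164,239), B (268,150)–(313,150)–(317,241)–(267,241) and C (347,152)–(390,151)–(411,241)–(360,242). The frosted strips are at the bottom, towards +x, and the timer button is at (240,308).

```bash
python3 - <<'E'
from h import *
z=np.load('w3.npz');p,d=z['p'],z['d'];r=lambda a:np.round(np.array(a)*1000,1)
X=pts(d,z);dark=(p.max(-1)<45).astype(np.uint8);hsv=cv2.cvtColor(p,cv2.COLOR_RGB2HSV)
for n,(u0,u1) in dict(A=(155,235),B=(258,325),C=(340,418)).items():
    m=np.zeros_like(dark);m[144:248,u0:u1]=dark[144:248,u0:u1]
    m=cv2.morphologyEx(m,cv2.MORPH_CLOSE,np.ones((3,3)))
    c=max(cv2.findContours(m,cv2.RETR_EXTERNAL,2)[0],key=cv2.contourArea)[:,0].astype(float)
    s,df=c.sum(1),c[:,0]-c[:,1]
    TL,BR,TR,BL=c[s.argmin()],c[s.argmax()],c[df.argmax()],c[df.argmin()]
    lo=[ray(z,*q,.0411) for q in(TL,TR)];hi=[ray(z,*q,.1407) for q in(BL,BR)]
    f=(lo[0]+lo[1])/2;t=(hi[0]+hi[1])/2;a=t-f
    print(n,TL,TR,BR,BL,'wid',r([np.linalg.norm(lo[1]-lo[0]),np.linalg.norm(hi[1]-hi[0])]),'len',r(np.linalg.norm(a)),'slope',np.degrees(np.arctan2(a[2],np.hypot(*a[:2]))),'yaw',np.degrees(np.arctan2(a[1],a[0])),'facec',r((f+t)/2),'yaw by w',[np.degrees(np.arctan2(-(q[1]-q[0])[0],(q[1]-q[0])[1])) for q in(lo,hi)])
(c,rad)=cv2.minEnclosingCircle(np.argwhere((p.max(-1)<60)[290:325,222:260])[:,::-1].astype(np.float32));print('btn px',c,rad)
u,v=240,308;print('button',r(X[v-3:v+4,u-3:u+4].reshape(-1,3).mean(0)),r(ray(z,240,308,.05)))
E
```

```text
A [184. 149.] [226. 149.] [214. 240.] [163. 239.] wid [54.3 53.8] len 131.1 slope 49.44977838521411 yaw -3.674222616121507 facec [425.7 163.8  90.9] yaw by w [np.float64(-3.4807378713131434), np.float64(-4.700552042586507)]
B [269. 150.] [310. 150.] [316. 241.] [266. 240.] wid [53.1 53. ] len 131.0 slope 49.486754061732555 yaw -4.288433781603044 facec [433.5 272.4  90.9] yaw by w [np.float64(-3.4808725360436155), np.float64(-4.723334239518078)]
C [346. 151.] [388. 151.] [409. 242.] [359. 242.] wid [54.5 53. ] len 131.3 slope 49.32314213544363 yaw -5.5158899407132544 facec [441.  371.7  90.9] yaw by w [np.float64(-3.4810074347401985), np.float64(-3.494348512735826)]
btn px (18.77472496032715, 19.33241844177246) 13.224566459655762
button [610.4 192.5  56.5] [614.7 191.2  50. ]
```

```bash
cat >> h.py <<'E'
def dz(yaw,below): # direction in vertical plane of yaw, 'below' deg below horizontal
    a,b=np.radians([yaw,below]);return np.array([np.cos(a)*np.cos(b),np.sin(a)*np.cos(b),-np.sin(b)])
def deskgrasp(c,yaw=-3.9,g=.015,ex=.003):
    z=dz(yaw,80);up=dz(yaw,-50);R=Rt(ydirs(yaw+90,0),z);return np.array(c)+g*up+(.019+ex)*z,R
E
python3 - <<'E'
from h import *
t,R=deskgrasp([.4285,.162,.0883]);print(t);plan(t,R)
E
```

```text
[0.4419309  0.16108437 0.0781249 ]
flip 1 turn [-0.007 -0.111 -0.004] deg 10.0
flip -1 turn [-0.174  0.011  1.988] deg 179.6
shift [ 0.225 -0.969 -2.238] q [ 0.5  -0.12  1.89 -0.    1.38 -1.01] w 0.999 F [-0.7 -0.1 -0.5] t 12.1 pos [0.4195 0.258  0.3019]
```

move_arm([
  [[-0.002,-0.03,-0.001],[-0.03,-0.3,-0.1],-1],
  [[-0.004,-0.07,-0.002],[-0.06,-0.6,-0.2],-1],
  [[-0.007,-0.111,-0.004],[-0.1,-0.97,-0.4],-1],
  [[-0.007,-0.111,-0.004],[-0.1,-0.97,-0.4],-1],
])

```text
time: 12.62
tool_pos: [0.4064, 0.1581, 0.2586]
tcp_rot: [0.106, 2.969, -0.012]
wrist_force: [-0.1, 0.9, -0.2]
width: 1.0
```

move_arm([
  [[0,0,0],[0.05,0,-0.3],-1],
  [[0,0,0],[0.11,0,-0.6],-1],
  [[0,0,0],[0.168,0,-0.95],-1],
  [[0,0,0],[0.168,0,-0.95],-1],
])

```text
time: 13.12
tool_pos: [0.4251, 0.1605, 0.1644]
tcp_rot: [0.102, 2.97, -0.011]
wrist_force: [-0.6, 0.3, 1.1]
width: 1.0
```

```bash
python3 - <<'E'
from h import *
t,R=deskgrasp([.4285,.162,.0883]);plan(t,R)
p,d,ci=snap('wrist','w4.png')
E
```

```text
flip 1 turn [ 0.001 -0.003  0.   ] deg 0.3
flip -1 turn [ 0.342 -0.025 -1.97 ] deg 180.0
shift [ 0.169  0.006 -0.862] q [ 0.36 -0.22  2.23 -0.09  0.97 -1.1 ] w 1.0 F [-0.6  0.3  1.1] t 13.1 pos [0.4251 0.1605 0.1644]
```

View pics/w4.png

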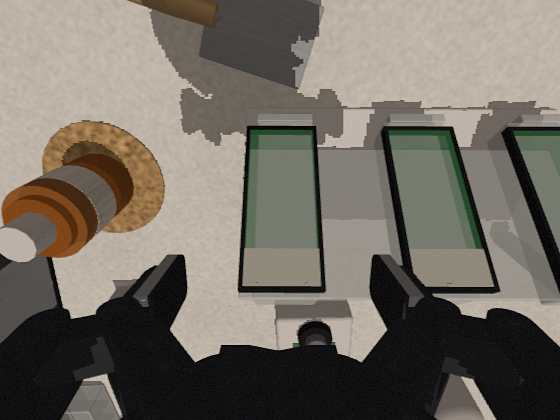

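The plate spans columns 239–325, centred between the fingers (centre about 279), so I descend and grip.

move_arm([
  [[0,0,0],[0.05,0.01,-0.28],-1],
  [[0,0,0],[0.1,0.01,-0.56],-1],
  [[0,0,0],[0.15,0.01,-0.8],-1],
  [[0,0,0],[0.16,0.01,-0.86],-1],
  [[0,0,0],[0.16,0.01,-0.86],-1],
  [[0,0,0],[0.16,0.01,-0.86],1],
  [[0,0,0],[0.16,0.01,-0.86],1],
  [[0,0,0],[0.16,0.01,-0.86],1],
  [[0,0,0],[0.16,0.01,-0.86],1],
  [[0,0,0],[0.16,0.01,-0.86],1],
], grip_force=50)

```text
time: 14.42
tool_pos: [0.4432, 0.1623, 0.082]
tcp_rot: [0.099, 2.963, -0.008]
wrist_force: [-2.5, -0.2, 6.4]
width: 0.643
```

```bash
python3 - <<'E'
from h import *
t,R=deskgrasp([.4285,.162,.0883]);plan(t,R)
E
```

```text
flip 1 turn [-0.     0.002 -0.001] deg 0.2
flip -1 turn [-0.349  0.023  1.969] deg 180.0
shift [-0.013 -0.012 -0.039] q [ 0.35 -0.07  2.28 -0.1   0.77 -1.09] w 0.643 F [-2.5 -0.2  6.4] t 14.4 pos [0.4432 0.1623 0.082 ]
```

move_arm([
  [[0,0,0],[-0.08,0,0.07],1],
  [[0,0,0],[-0.2,0,0.18],1],
  [[0,0,0],[-0.25,0,0.4],1],
  [[0,0,0],[-0.25,0,0.7],1],
  [[0,0,0],[-0.25,0,1],1],
])

```text
time: 15.05
tool_pos: [0.416, 0.1618, 0.181]
tcp_rot: [0.1, 2.966, -0.009]
wrist_force: [0.7, -0.1, -1.6]
width: 0.643
```

move_arm([
  [[0,0,0],[0,0,0.2],1],
  [[0,0,0],[0.05,-0.1,0.4],1],
  [[0,0,0],[0.2,-0.3,0.5],1],
  [[0,0,0],[0.2,-0.3,0.5],1],
])

```text
time: 15.55
tool_pos: [0.4377, 0.1314, 0.2316]
tcp_rot: [0.103, 2.963, -0.008]
wrist_force: [-0.3, -0.1, -1.6]
width: 0.642
```

```bash
python3 - <<'E'
from h import *
plan([.6243,-.0199,.1994],Rt(ydirs(91.6,0),dz(1.6,40)))
p,d,ci=snap('scene');cv2.imwrite('pics/s5.png',cv2.resize(p[60:280,100:400],None,fx=1.8,fy=1.8)[:,:,::-1])
E
```

```text
flip 1 turn [-0.01  -0.443  0.059] deg 40.3
flip -1 turn [ 0.975 -0.019 -1.684] deg 175.2
shift [ 1.866 -1.513 -0.322] q [ 0.28 -0.28  2.15 -0.07  1.1  -1.19] w 0.642 F [-0.3 -0.1 -1.6] t 15.6 pos [0.4377 0.1314 0.2316]
```

View pics/s5.png

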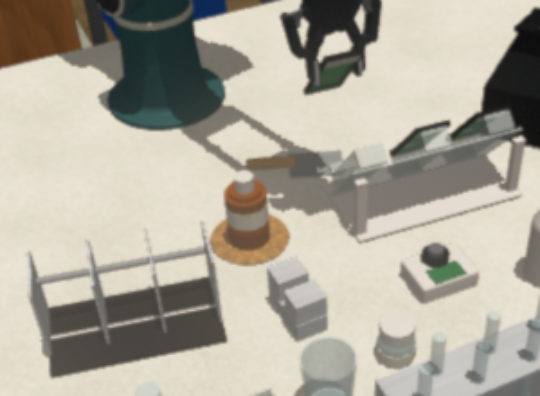

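move_arm([
  [[-0.001,-0.055,0.007],[0.23,-0.19,0],1],
  [[-0.003,-0.11,0.015],[0.46,-0.38,0],1],
  [[-0.004,-0.165,0.022],[0.69,-0.57,0],1],
  [[-0.005,-0.222,0.03],[0.93,-0.76,0],1],
])

```text
time: 16.1
tool_pos: [0.5295, 0.0563, 0.229]
tcp_rot: [0.025, 2.618, 0.004]
wrist_force: [0.0, 0.5, -1.1]
width: 0.644
```

move_arm([
  [[-0.001,-0.055,0.007],[0.23,-0.19,0],1],
  [[-0.003,-0.11,0.015],[0.46,-0.38,0],1],
  [[-0.004,-0.165,0.022],[0.69,-0.57,0],1],
  [[-0.005,-0.222,0.03],[0.93,-0.755,0],1],
  [[-0.005,-0.222,0.03],[0.93,-0.755,0],1],
])

```text
time: 16.73
tool_pos: [0.622, -0.0189, 0.2279]
tcp_rot: [-0.035, 2.272, 0.015]
wrist_force: [-0.1, 0.7, -1.1]
width: 0.643
```

```bash
python3 - <<'E'
from h import *
plan([.6243,-.0199,.1994],Rt(ydirs(91.6,0),dz(1.6,40)))
p,d,ci=snap('wrist','w6.png')
np.savez('w6.npz',p=p,d=d,**{k:np.array(ci[k]) for k in('K','R','t')})
z=snap('scene');np.savez('s6.npz',p=z[0],d=z[1],**{k:np.array(z[2][k]) for k in('K','R','t')})
a=cv2.resize(z[0][100:260,180:380],(400,320),interpolation=cv2.INTER_CUBIC);b=cv2.resize(p,(400,300));cv2.imwrite('pics/c6.png',np.hstack([a[:300],b])[:,:,::-1])
E
```

```text
flip 1 turn [ 0.001 -0.002 -0.002] deg 0.2
flip -1 turn [-1.528 -0.044  1.287] deg 179.9
shift [ 0.023 -0.01  -0.285] q [-0.14 -0.25  2.37  0.69  0.21 -2.37] w 0.643 F [-0.1  0.7 -1.1] t 16.7 pos [ 0.622  -0.0189  0.2279]
```

View pics/c6.png

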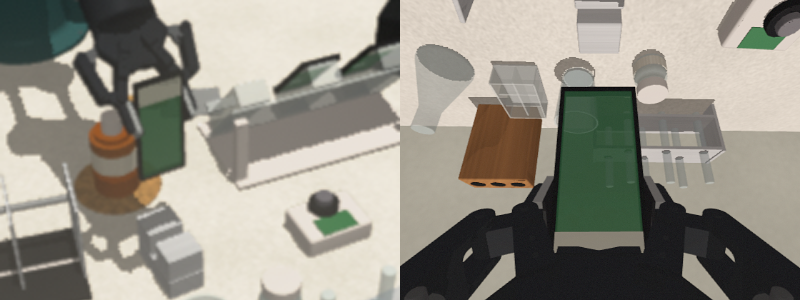

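The arm is near its wrist singularity here (q5 = 0.21, q6 = −2.37), so this grip is too shallow for the slot. I will put the plate back on its rib and regrip with the tool steeper, 60° from the plate's normal.

```bash
python3 - <<'E'
from h import *
plan([.4180,.1618,.2316],Rn.from_rotvec([.099,2.963,-.008]).as_matrix())
E
```

```text
flip 1 turn [ 0.009  0.44  -0.058] deg 39.9
flip -1 turn [-0.972  0.018  1.687] deg 175.2
shift [-2.037  1.81   0.042] q [-0.15 -0.25  2.37  0.69  0.21 -2.36] w 0.645 F [ 0.  -0.1 -1.8] t 16.8 pos [ 0.6217 -0.0192  0.2274]
```

move_arm([
  [[0.001,0.055,-0.007],[-0.25,0.22,0.02],1],
  [[0.003,0.11,-0.015],[-0.5,0.44,0.04],1],
  [[0.004,0.165,-0.022],[-0.75,0.66,0.04],1],
  [[0.0045,0.22,-0.029],[-1,0.88,0.04],1],
])

```text
time: 17.32
tool_pos: [0.5211, 0.0683, 0.2342]
tcp_rot: [0.029, 2.619, -0.002]
wrist_force: [0.8, 1.0, -1.7]
width: 0.645
```

move_arm([
  [[0.001,0.055,-0.007],[-0.25,0.22,0],1],
  [[0.003,0.11,-0.015],[-0.5,0.44,0],1],
  [[0.004,0.165,-0.022],[-0.75,0.66,0],1],
  [[0.0045,0.22,-0.029],[-1,0.93,0],1],
  [[0.0045,0.22,-0.029],[-1,0.93,0],1],
])

```text
time: 17.95
tool_pos: [0.4227, 0.1624, 0.2346]
tcp_rot: [0.093, 2.959, -0.012]
wrist_force: [0.1, 0.3, -1.3]
width: 0.645
```

```bash
python3 - <<'E'
from h import *
plan([.4152,.1622,.181],Rn.from_rotvec([.099,2.963,-.008]).as_matrix())
E
```

```text
flip 1 turn [ 0.002  0.003 -0.002] deg 0.4
flip -1 turn [-0.355  0.025  1.965] deg 179.8
shift [-0.075 -0.002 -0.536] q [ 0.37 -0.29  2.15 -0.09  1.11 -1.1 ] w 0.645 F [ 0.1  0.3 -1.3] t 17.9 pos [0.4227 0.1624 0.2346]
```

move_arm([
  [[0.002,0.003,-0.002],[-0.05,0,-0.3],1],
  [[0.002,0.003,-0.002],[-0.05,0,-0.6],1],
  [[0.002,0.003,-0.002],[-0.05,0,-0.95],1],
])

```text
time: 18.32
tool_pos: [0.4185, 0.1606, 0.1388]
tcp_rot: [0.101, 2.961, -0.007]
wrist_force: [0.8, 0.9, -1.8]
width: 0.644
```

move_arm([
  [[0,0,0],[0,0,-0.2],1],
  [[0,0,0],[0.05,0,-0.36],1],
  [[0,0,0],[0.15,0,-0.45],1],
  [[0,0,0],[0.22,0,-0.52],1],
  [[0,0,0],[0.24,0,-0.55],1],
  [[0,0,0],[0.24,0,-0.55],1],
])

```text
time: 19.08
tool_pos: [0.4426, 0.1613, 0.0844]
tcp_rot: [0.1, 2.964, -0.005]
wrist_force: [0.2, 0.9, -1.5]
width: 0.647
```

```bash
python3 - <<'E'
from h import *
plan([.4432,.1623,.082],Rn.from_rotvec([.099,2.963,-.008]).as_matrix())
E
```

```text
flip 1 turn [-0.001 -0.     0.   ] deg 0.1
flip -1 turn [ 0.351 -0.021 -1.968] deg 179.9
shift [ 0.006  0.01  -0.024] q [ 0.35 -0.08  2.28 -0.1   0.78 -1.09] w 0.647 F [ 0.2  0.9 -1.5] t 19.1 pos [0.4426 0.1613 0.0844]
```

move_arm([
  [[0,0,0],[0,0.01,-0.02],1],
  [[0,0,0],[0,0.01,-0.02],1],
  [[0,0,0],[0,0.01,-0.02],0],
  [[0,0,0],[0,0.01,-0.02],-1],
  [[0,0,0],[0,0.01,-0.02],-1],
  [[0,0,0],[0,0.01,-0.02],-1],
  [[0,0,0],[-0.04,0.01,0.2],-1],
  [[0,0,0],[-0.08,0.01,0.45],-1],
  [[0,0,0],[-0.12,0.01,0.7],-1],
  [[0,0,0],[-0.17,0.01,0.98],-1],
  [[0,0,0],[-0.17,0.01,0.98],-1],
])

```text
time: 20.45
tool_pos: [0.427, 0.1632, 0.185]
tcp_rot: [0.099, 2.959, -0.001]
wrist_force: [-0.6, 0.2, -0.1]
width: 1.001
```

```bash
sed -i 's/def deskgrasp(c,yaw=-3.9,g=.015,ex=.003):/def deskgrasp(c,yaw=-3.9,g=.025,ex=.003,b=100):/; s/z=dz(yaw,80);up/z=dz(yaw,b);up/' h.py; python3 - <<'E'
from h import *
t,R=deskgrasp([.4285,.162,.0883]);print(t);plan(t-.1*R[:,2],R)
p,d,ci=snap('wrist');hs=p
X=pts(d,ci);dark=(p.max(-1)<45).astype(np.uint8);dark[300:]=0;dark[:,:215]=0;dark[:,345:]=0
c=max(cv2.findContours(dark,cv2.RETR_EXTERNAL,2)[0],key=cv2.contourArea)[:,0].astype(float)
s,df=c.sum(1),c[:,0]-c[:,1]
TL,BR,TR,BL=c[s.argmin()],c[s.argmax()],c[df.argmax()],c[df.argmin()];print(TL,TR,BR,BL)
lo=[ray(ci,*q,.0411) for q in(TL,TR)];hi=[ray(ci,*q,.1407) for q in(BL,BR)];a=(hi[0]+hi[1]-lo[0]-lo[1])/2
print((hi[0]+hi[1]+lo[0]+lo[1])/4,np.linalg.norm(a),np.degrees(np.arctan2(a[1],a[0])))
E
```

```text
[0.44072106 0.16116685 0.08578534]
flip 1 turn [ 0.012  0.226 -0.   ] deg 20.4
flip -1 turn [-0.007 -0.005  1.999] deg 179.9
shift [ 0.31  -0.032 -0.008] q [ 0.36 -0.24  2.21 -0.08  1.   -1.1 ] w 1.001 F [-0.6  0.2 -0.1] t 20.4 pos [0.427  0.1632 0.185 ]
[246. 117.] [309. 117.] [317. 268.] [239. 269.]
[0.42484338 0.16395312 0.0909    ] 0.1307520403017904 -3.929662231135805
```

move_arm([
  [[0.006,0.113,0],[0.15,0,0.05],-1],
  [[0.012,0.226,0],[0.3,-0.01,0.05],-1],
  [[0.012,0.226,0],[0.3,-0.01,0],-1],
  [[0.012,0.226,0],[0.3,-0.01,0],-1],
])

```text
time: 21.0
tool_pos: [0.454, 0.1609, 0.1797]
tcp_rot: [-0.101, -2.956, -0.003]
wrist_force: [-0.8, -0.2, -0.7]
width: 1.001
```

move_arm([
  [[0,0,0],[-0.05,0,-0.28],-1],
  [[0,0,0],[-0.1,0,-0.56],-1],
  [[0,0,0],[-0.15,0,-0.85],-1],
  [[0,0,0],[-0.17,0,-0.98],-1],
  [[0,0,0],[-0.17,0,-0.98],-1],
  [[0,0,0],[-0.17,0,-0.98],1],
  [[0,0,0],[-0.17,0,-0.98],1],
  [[0,0,0],[-0.17,0,-0.98],1],
  [[0,0,0],[-0.17,0,-0.98],1],
  [[0,0,0],[-0.17,0,-0.98],1],
])

```text
time: 22.25
tool_pos: [0.4396, 0.1619, 0.0859]
tcp_rot: [-0.1, -2.963, -0.007]
wrist_force: [-1.1, -0.4, 6.9]
width: 0.647
```

```bash
python3 - <<'E'
from h import *
t,R=deskgrasp([.4280,.1625,.0883]);print(t);plan(t,R)
E
```

```text
[0.44022106 0.16166685 0.08578534]
flip 1 turn [ 0.001 -0.002 -0.   ] deg 0.2
flip -1 turn [ 0.349 -0.022  1.969] deg 180.0
shift [ 0.006 -0.002 -0.001] q [ 0.26  0.13  2.07  0.06  1.12 -1.28] w 0.647 F [-1.1 -0.4  6.9] t 22.2 pos [0.4396 0.1619 0.0859]
```

move_arm([
  [[0,0,0],[-0.08,0,0.07],1],
  [[0,0,0],[-0.2,0,0.18],1],
  [[0,0,0],[-0.25,0,0.4],1],
  [[0,0,0],[-0.25,0,0.7],1],
  [[0,0,0],[-0.25,0,1],1],
])

```text
time: 22.88
tool_pos: [0.4111, 0.1612, 0.185]
tcp_rot: [-0.099, -2.958, -0.005]
wrist_force: [0.2, -0.7, -0.7]
width: 0.65
```

move_arm([
  [[0,0,0],[0,0,0.2],1],
  [[0,0,0],[0.05,-0.1,0.4],1],
  [[0,0,0],[0.2,-0.3,0.5],1],
  [[0,0,0],[0.2,-0.3,0.5],1],
])

```text
time: 23.38
tool_pos: [0.433, 0.1308, 0.2353]
tcp_rot: [-0.102, -2.961, -0.006]
wrist_force: [-0.7, -0.2, -1.7]
width: 0.645
```

```bash
python3 - <<'E'
from h import *
plan([.6196,-.0200,.2],Rt(ydirs(91.6,0),dz(1.6,60)))
E
```

```text
flip 1 turn [-0.008 -0.447  0.059] deg 40.6
flip -1 turn [ 0.333 -0.009 -1.911] deg 174.6
shift [ 1.866 -1.508 -0.353] q [ 0.2  -0.05  1.95  0.05  1.41 -1.31] w 0.645 F [-0.7 -0.2 -1.7] t 23.4 pos [0.433  0.1308 0.2353]
```

move_arm([
  [[-0.001,-0.055,0.007],[0.23,-0.19,0],1],
  [[-0.002,-0.11,0.015],[0.46,-0.38,0],1],
  [[-0.003,-0.165,0.022],[0.69,-0.57,0],1],
  [[-0.004,-0.2235,0.0295],[0.93,-0.755,0],1],
])

```text
time: 23.88
tool_pos: [0.525, 0.0562, 0.2332]
tcp_rot: [0.029, 2.97, 0.008]
wrist_force: [0.7, 0.2, -1.4]
width: 0.645
```

move_arm([
  [[-0.001,-0.055,0.007],[0.23,-0.19,0],1],
  [[-0.002,-0.11,0.015],[0.46,-0.38,0],1],
  [[-0.003,-0.165,0.022],[0.69,-0.57,0],1],
  [[-0.004,-0.2235,0.0295],[0.93,-0.755,0],1],
  [[-0.004,-0.2235,0.0295],[0.93,-0.755,-0.2],1],
  [[-0.004,-0.2235,0.0295],[0.93,-0.755,-0.2],1],
])

```text
time: 24.62
tool_pos: [0.6157, -0.0187, 0.21]
tcp_rot: [-0.037, 2.627, 0.011]
wrist_force: [-0.0, -0.8, -2.3]
width: 0.644
```

```bash
python3 - <<'E'
from h import *
plan([.6196,-.0200,.2],Rt(ydirs(91.6,0),dz(1.6,60)))
p,d,ci=snap('wrist');np.savez('w7.npz',p=p,d=d,**{k:np.array(ci[k]) for k in('K','R','t')})
z=snap('scene');np.savez('s7.npz',p=z[0],d=z[1],**{k:np.array(z[2][k]) for k in('K','R','t')})
t=snap('top');np.savez('t7.npz',p=t[0],d=t[1],**{k:np.array(t[2][k]) for k in('K','R','t')})
a=cv2.resize(z[0][130:250,210:320],None,fx=3.6,fy=3.6,interpolation=cv2.INTER_CUBIC);b=cv2.resize(p,(400,300));cv2.imwrite('pics/c7.png',np.hstack([a[:432],np.pad(b,((0,132),(0,0),(0,0)))])[:,:,::-1])
E
```

```text
flip 1 turn [-0.    -0.006 -0.   ] deg 0.5
flip -1 turn [ 0.992  0.029 -1.736] deg 180.0
shift [ 0.039 -0.013 -0.1  ] q [-0.11 -0.13  2.15  0.12  0.61 -1.79] w 0.644 F [-0.  -0.8 -2.3] t 24.6 pos [ 0.6157 -0.0187  0.21  ]
```

View pics/c7.png

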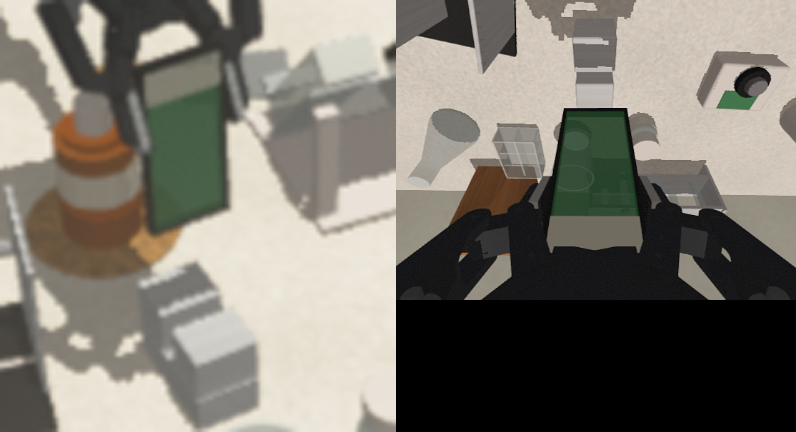

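```bash
python3 - <<'E'
from h import *
r=lambda a:np.round(np.array(a)*1000,1)
z=np.load('w7.npz');p,d=z['p'],z['d'];X=pts(d,z)
m=(abs(X[...,2]-.065)<.006)&(abs(X[...,0]-.609)<.06)&(abs(X[...,1]+.02)<.035)
ys,xs=np.nonzero(m);q=np.array([ray(z,x,y,.065) for x,y in zip(xs,ys)]);print('w top pts',m.sum(),r(q.min(0)),r(q.max(0)),'mean y',r(q[:,1].mean()))
h,e=np.histogram(q[:,0],bins=np.arange(.55,.66,.004));print([(round(a*1000),b) for a,b in zip(e,h)])
col=p[90:170,279].astype(int).mean(-1);print('col279',list(map(int,col)))
row=p[170,215:345].astype(int).mean(-1);print('row170',list(map(int,row)))
# plate points by depth
m=(X[...,2]>.14)&(X[...,2]<.27)&(abs(X[...,1]+.02)<.035)&(X[...,0]>.57)&(X[...,0]<.65);m[220:]=0
q=X[m];c=q.mean(0);_,s,V=np.linalg.svd(q-c);print('plate depth plane',len(q),r(c),V[2],s[2]/len(q)**.5)
for n in('t7','s7'):
    z=np.load(n+'.npz');p,d=z['p'],z['d'];X=pts(d,z)
    m=(abs(X[...,2]-.065)<.006)&(abs(X[...,0]-.609)<.06)&(abs(X[...,1]+.02)<.04)
    ys,xs=np.nonzero(m);q=np.array([ray(z,x,y,.065)[:2] for x,y in zip(xs,ys)]);print(n,m.sum(),cv2.minAreaRect((q*1000).astype(np.float32)))
    m=(X[...,2]>.145)&(X[...,2]<.26)&(abs(X[...,1]+.02)<.026)&(X[...,0]>.58)&(X[...,0]<.65)
    q=X[m];print(len(q),r(q.mean(0)),r(np.median(q,0)))
    if len(q)>50:
        c=np.median(q,0);q=q[abs(q[:,0]-c[0])<.02];c=q.mean(0);_,s,V=np.linalg.svd(q-c);print(V[2],r(c),s[2]/len(q)**.5)
E
```

```text
w top pts 4997 [563.4 -42.9  65. ] [651.6   4.8  65. ] mean y -19.2
[(550, np.int64(0)), (554, np.int64(0)), (558, np.int64(0)), (562, np.int64(195)), (566, np.int64(366)), (570, np.int64(346)), (574, np.int64(335)), (578, np.int64(322)), (582, np.int64(311)), (586, np.int64(302)), (590, np.int64(291)), (594, np.int64(279)), (598, np.int64(265)), (602, np.int64(69)), (606, np.int64(0)), (610, np.int64(2)), (614, np.int64(194)), (618, np.int64(237)), (622, np.int64(220)), (626, np.int64(214)), (630, np.int64(207)), (634, np.int64(203)), (638, np.int64(195)), (642, np.int64(186)), (646, np.int64(186)), (650, np.int64(72)), (654, np.int64(0))]
col279 [99, 103, 101, 100, 120, 194, 184, 181, 185, 188, 175, 108, 103, 107, 106, 106, 108, 109, 106, 103, 105, 105, 105, 105, 107, 105, 111, 148, 174, 179, 188, 190, 191, 187, 190, 190, 186, 186, 187, 187, 184, 183, 186, 187, 188, 188, 188, 186, 189, 185, 183, 184, 184, 182, 183, 182, 181, 180, 184, 188, 184, 52, 2, 14, 14, 22, 44, 44, 42, 41, 46, 41, 38, 43, 59, 62, 61, 63, 59, 61]
row170 [195, 198, 199, 202, 201, 200, 201, 200, 200, 197, 197, 1
[... 363 characters left out ...]
 65, 64, 58, 43, 38, 25, 9, 13, 12, 12, 48, 93, 111, 111, 109, 106, 111, 108, 110, 112, 110, 111, 113, 113, 110, 112, 114, 120, 118]
plate depth plane 6812 [601.2 -18.8 170.5] [ 0.99934974  0.03328709 -0.0138591 ] 0.0006761872340248687
t7 144 ((646.2008666992188, -20.522188186645508), (15.297800064086914, 45.303321838378906), 1.8113300800323486)
94 [602.5 -24.2 225.8] [602.6 -23.9 224.4]
[0.99931659 0.03341176 0.01581178] [602.5 -24.2 225.8] 0.0002883090025742179
s7 491 ((613.5564575195312, -21.505685806274414), (95.88764953613281, 47.36983108520508), 1.4479159116744995)
860 [607.4 -19.2 203.8] [607.4 -19.3 205.1]
[ 0.99951803  0.02703339 -0.01526121] [607.4 -19.2 203.7] 0.001494155746844971
```

move_arm([
  [[0,-0.006,0],[0.036,-0.01,0],1],
  [[0,-0.006,0],[0.036,-0.01,-0.2],1],
  [[0,-0.006,0],[0.036,-0.01,-0.4],1],
  [[0,-0.006,0],[0.036,-0.01,-0.6],1],
  [[0,-0.006,0],[0.036,-0.01,-0.66],1],
  [[0,-0.006,0],[0.036,-0.01,-0.66],1],
])

```text
time: 25.52
tool_pos: [0.6231, -0.0204, 0.1485]
tcp_rot: [-0.037, 2.609, 0.008]
wrist_force: [0.8, 0.8, -0.5]
width: 0.649
```

```bash
python3 - <<'E'
from h import *
plan([.6194,-.0200,.1006],Rt(ydirs(91.6,0),dz(1.6,60)))
z=snap('wrist');p,d=z[0],z[1];X=pts(d,z[2]);r=lambda a:np.round(np.array(a)*1000,1)
m=(abs(X[...,2]-.065)<.006)&(abs(X[...,0]-.609)<.06)&(abs(X[...,1]+.02)<.035)
q=X[m];h,e=np.histogram(q[:,0],bins=np.arange(.555,.66,.002));print([(round(a*1000),int(b)) for a,b in zip(e,h)])
m=(X[...,2]>.08)&(X[...,2]<.16)&(abs(X[...,1]+.02)<.035)&(X[...,0]>.58)&(X[...,0]<.64);m[220:]=0
q=X[m];c=q.mean(0);_,s,V=np.linalg.svd(q-c);print('plate',len(q),r(c),V[2],s[2]/len(q)**.5, 'face x at z=.065',r(c[0]-V[2][2]/V[2][0]*(.065-c[2])))
E
```

```text
flip 1 turn [ 0.001  0.005 -0.   ] deg 0.5
flip -1 turn [-1.007 -0.027  1.727] deg 179.9
shift [-0.037  0.004 -0.479] q [-0.11 -0.05  2.2   0.16  0.46 -1.83] w 0.649 F [ 0.8  0.8 -0.5] t 25.5 pos [ 0.6231 -0.0204  0.1485]
[(555, 0), (557, 0), (559, 0), (561, 0), (563, 6), (565, 513), (567, 305), (569, 279), (571, 265), (573, 262), (575, 260), (577, 250), (579, 244), (581, 237), (583, 228), (585, 225), (587, 228), (589, 216), (591, 214), (593, 209), (595, 202), (597, 191), (599, 195), (601, 150), (603, 15), (605, 0), (607, 0), (609, 0), (611, 0), (613, 0), (615, 19), (617, 252), (619, 7), (621, 0), (623, 0), (625, 0), (627, 0), (629, 0), (631, 0), (633, 0), (635, 0), (637, 0), (639, 0), (641, 0), (643, 0), (645, 0), (647, 0), (649, 0), (651, 0), (653, 0), (655, 0), (657, 0)]
plate 6621 [609.4 -20.6 109.5] [0.99939849 0.03396101 0.00702204] 0.0006535205341469582 face x at z=.065 609.7
```

move_arm([
  [[0,0.004,0],[-0.039,0.004,0],1],
  [[0,0.004,0],[-0.039,0.004,0],1],
  [[0,0.004,0],[-0.039,0.004,0],1],
  [[0,0.004,0],[-0.039,0.004,0],1],
])

```text
time: 26.08
tool_pos: [0.6191, -0.0202, 0.1485]
tcp_rot: [-0.037, 2.615, 0.008]
wrist_force: [-0.5, 0.0, -1.2]
width: 0.65
```

```bash
cat > pl.py <<'E'
from h import *
plan([.6194,-.0200,.1006],Rt(ydirs(91.6,0),dz(1.6,60)))
z=snap('wrist');p,d=z[0],z[1];X=pts(d,z[2]);r=lambda a:np.round(np.array(a)*1000,1)
m=(abs(X[...,2]-.065)<.006)&(abs(X[...,0]-.609)<.06)&(abs(X[...,1]+.02)<.035)
q=X[m];x=np.sort(q[:,0]);i=np.argmax(np.diff(x));print('slot gap',r(x[[i,i+1]]))
m=(X[...,2]>.08)&(X[...,2]<.16)&(abs(X[...,1]+.02)<.035)&(X[...,0]>.58)&(X[...,0]<.64);m[220:]=0
q=X[m];c=q.mean(0);_,s,V=np.linalg.svd(q-c);print('plate',len(q),r(c),V[2],s[2]/len(q)**.5, 'face x at z=.065',r(c[0]-V[2][2]/V[2][0]*(.065-c[2])))
E
python3 pl.py
```

```text
flip 1 turn [ 0.001  0.002 -0.   ] deg 0.2
flip -1 turn [-1.002 -0.027  1.73 ] deg 179.9
shift [ 0.003  0.002 -0.479] q [-0.11 -0.05  2.21  0.15  0.47 -1.83] w 0.65 F [-0.5  0.  -1.2] t 26.1 pos [ 0.6191 -0.0202  0.1485]
slot gap [603.6 604. ]
plate 6632 [605.1 -20.3 109.6] [9.99439125e-01 3.34738776e-02 9.66946281e-04] 0.0006529808270472693 face x at z=.065 605.1
```

move_arm([
  [[0,0,0],[0,0,-0.12],1],
  [[0,0,0],[0,0,-0.24],1],
  [[0,0,0],[0,0,-0.36],1],
  [[0,0,0],[0,0,-0.44],1],
  [[0,0,0],[0,0,-0.465],1],
  [[0,0,0],[0,0,-0.47],1],
  [[0,0,0],[0,0,-0.47],1],
])

```text
time: 27.0
tool_pos: [0.6191, -0.0202, 0.1015]
tcp_rot: [-0.037, 2.615, 0.008]
wrist_force: [2.6, 0.0, -1.8]
width: 0.645
```

```bash
python3 pl.py
```

```text
flip 1 turn [ 0.001  0.002 -0.   ] deg 0.2
flip -1 turn [-1.002 -0.027  1.73 ] deg 179.9
shift [ 0.003  0.002 -0.009] q [-0.11  0.02  2.24  0.19  0.36 -1.87] w 0.645 F [ 2.6  0.  -1.8] t 27.0 pos [ 0.6191 -0.0202  0.1015]
slot gap [607.  607.2]
plate 1138 [605.2 -20.3  83.7] [0.99783171 0.03315409 0.05685673] 0.0006764289234132907 face x at z=.065 606.3
```

move_arm([
  [[0,0,0],[0,0,-0.012],1],
  [[0,0,0],[0,0,-0.012],1],
  [[0,0,0],[0,0,-0.012],0.2],
  [[0,0,0],[0,0,-0.012],-1],
  [[0,0,0],[0,0,-0.012],-1],
  [[0,0,0],[0,0,-0.012],-1],
  [[0,0,0],[-0.08,0,0.14],-1],
  [[0,0,0],[-0.22,0,0.38],-1],
  [[0,0,0],[-0.38,0,0.66],-1],
  [[0,0,0],[-0.55,0,0.96],-1],
  [[0,0,0],[-0.55,0,0.96],-1],
])

```text
time: 28.42
tool_pos: [0.5652, -0.0204, 0.2006]
tcp_rot: [-0.037, 2.61, 0.007]
wrist_force: [0.0, 0.6, 0.2]
width: 1.001
```

```bash
cat > top.py <<'E'
from h import *
import sys
r=lambda a:np.round(np.array(a)*1000,1)
# plate standing in slot: points in top & scene around the slot above block
for n in sys.argv[1:]:
    p,d,ci=snap(n);X=pts(d,ci)
    m=(X[...,2]>.085)&(X[...,2]<.172)&(abs(X[...,1]+.02)<.04)&(abs(X[...,0]-.609)<.03)
    q=X[m];
    if len(q)<10: print(n,len(q));continue
    c=np.median(q,0);print(n,len(q),r(c),'min',r(q.min(0)),'max',r(q.max(0)))
    k=q[abs(q[:,0]-c[0])<.012];_,s,V=np.linalg.svd(k-k.mean(0));print(np.round(V[2],3),s[2]/len(k)**.5)
plan([.6093,-.0203,.129],Rt(ydirs(1.6,0),[0,0,-1]))
E
python3 top.py wrist scene
```

```text
wrist 5634 [605.  -20.  132.9] min [601.5 -48.4  85. ] max [612.7   7.9 161.6]
[0.999 0.035 0.002] 0.0014042494137042215
scene 614 [609.5 -22.4 127.6] min [602.  -50.9  85.4] max [615.3   8.  164.9]
[1.    0.026 0.007] 0.0021655423572246105
flip -1 turn [-0.269  0.256  0.974] deg 93.8
flip 1 turn [ 0.256  0.269 -0.975] deg 93.9
shift [ 0.454 -0.001 -0.681] q [-0.13 -0.23  2.26  0.14  0.59 -1.82] w 1.001 F [-0.   0.1 -0.7] t 28.5 pos [ 0.5639 -0.0202  0.1971]
```

move_arm([
  [[0,0,0],[0,0,0.4],-1],
  [[0,0,0],[0,0,0.8],-1],
  [[0.026,0.027,-0.098],[0.05,0,0.8],-1],
  [[0.051,0.054,-0.195],[0.1,0,0.8],-1],
  [[0.077,0.081,-0.292],[0.15,0,0.8],-1],
  [[0.102,0.108,-0.39],[0.2,0,0.8],-1],
  [[0.128,0.134,-0.488],[0.25,0,0.8],-1],
  [[0.154,0.161,-0.585],[0.3,0,0.8],-1],
  [[0.179,0.188,-0.682],[0.35,0,0.8],-1],
  [[0.205,0.215,-0.78],[0.4,0,0.8],-1],
  [[0.23,0.242,-0.878],[0.44,0,0.8],-1],
  [[0.256,0.269,-0.975],[0.455,0,0.8],-1],
  [[0.256,0.269,-0.975],[0.455,0,0.8],-1],
  [[0.256,0.269,-0.975],[0.455,0,0.8],-1],
])

```text
time: 30.28
tool_pos: [0.6091, -0.0201, 0.2755]
tcp_rot: [-2.186, -2.254, 0.001]
wrist_force: [-0.6, -0.6, 1.0]
width: 1.0
```

```bash
python3 top.py wrist
```

```text
wrist 664 [608.  -14.1 160.3] min [603.  -47.9  85.5] max [612.6   8.4 162.3]
[ 0.999  0.035 -0.007] 0.002279498994342093
flip 1 turn [-0.    -0.    -0.001] deg 0.1
flip -1 turn [ 1.000e-03 -0.000e+00  1.999e+00] deg 179.9
shift [ 0.003 -0.003 -1.471] q [-0.07  0.12  1.7   0.    1.33 -0.1 ] w 1.001 F [-0.8 -0.2 -0. ] t 30.3 pos [ 0.609  -0.02    0.2761]
```

move_arm([
  [[0,0,0],[0,0,-0.35],-1],
  [[0,0,0],[0,0,-0.7],-1],
  [[0,0,0],[0,0,-0.98],-1],
])

```text
time: 30.7
tool_pos: [0.6085, -0.0197, 0.1779]
tcp_rot: [-2.187, -2.255, -0.0]
wrist_force: [0.4, 0.8, 0.8]
width: 0.997
```

move_arm([
  [[0,0,0],[0,0,-0.25],-1],
  [[0,0,0],[0,0,-0.48],-1],
  [[0,0,0],[0,0,-0.48],0],
  [[0,0,0],[0,0,-0.48],1],
  [[0,0,0],[0,0,-0.48],1],
  [[0,0,0],[0,0,-0.48],1],
  [[0,0,0],[0,0,-0.48],1],
  [[0,0,0],[0,0,-0.48],1],
  [[0,0,0],[0,0,-0.48],1],
], grip_force=50)

```text
time: 31.82
tool_pos: [0.6101, -0.0202, 0.1325]
tcp_rot: [2.189, 2.252, 0.003]
wrist_force: [-2.0, 0.0, 4.9]
width: 0.085
```

```bash
python3 - <<'E'
from h import *
plan([.6093,-.0203,.129],Rt(ydirs(1.6,0),[0,0,-1]))
E
```

```text
flip 1 turn [-0.     0.001 -0.   ] deg 0.1
flip -1 turn [-0.002 -0.     2.   ] deg 180.0
shift [-0.008 -0.001 -0.035] q [-0.07  0.22  1.85  0.    1.07 -0.1 ] w 0.085 F [-2.   0.   4.9] t 31.8 pos [ 0.6101 -0.0202  0.1325]
```

move_arm([
  [[0,0,0],[-0.01,0,0.1],1],
  [[0,0,0],[-0.01,0,0.3],1],
  [[0,0,0],[-0.01,0,0.6],1],
  [[0,0,0],[-0.01,0,0.98],1],
])

```text
time: 32.33
tool_pos: [0.6076, -0.0201, 0.2303]
tcp_rot: [-2.189, -2.251, 0.001]
wrist_force: [0.1, 0.6, -1.0]
width: 0.082
```

```bash
cat >> h.py <<'E'
BAY=np.array([.5262,-.2243]);RY=-11.1
ex=np.array(ydirs(RY,0))[:2];ey=np.array(ydirs(RY+90,0))[:2]
E
python3 - <<'E'
from h import *
for f in('w1','top0','scene0','t7','s7'):
    z=np.load(f+'.npz');X=pts(z['d'],z);q=X.reshape(-1,3);q=q[(q[:,2]>.112)&(q[:,2]<.124)]
    a=(q[:,:2]-BAY)@ex*1000;b=(q[:,:2]-BAY)@ey*1000
    k=(a>-60)&(a<40)&(abs(b)<130);
    h,e=np.histogram(b[k],bins=np.arange(-130,131,4));print(f,[(int(x+2),int(n)) for x,n in zip(e,h) if n>5])
    for c in(-114,-38,38,114):
        m=k&(abs(b-c)<9)
        if m.sum()>8:print(c,'y',round(np.median(b[m]),1),'x range',np.round(np.percentile(a[m],[1,99]),1),'slope',np.round(np.degrees(np.polyfit(a[m],b[m],1)[0]),1))
s=status.read_state();print(s['tool_pos'],s['wrist_force'],s['width'])
E
```

```text
w1 [(-40, 155), (-36, 307), (-8, 20), (-4, 23), (0, 29), (4, 31), (8, 40), (12, 42), (16, 72), (36, 184), (40, 259), (112, 244), (116, 181)]
-38 y -37.3 x range [-55.6  31.5] slope -0.2
38 y 38.5 x range [-55.5  31.5] slope -0.3
114 y 113.7 x range [-55.1  32.3] slope -0.2
top0 [(-120, 26), (-116, 87), (-44, 27), (-40, 79), (-12, 6), (-8, 17), (-4, 16), (0, 22), (4, 18), (8, 15), (12, 17), (32, 25), (36, 73), (108, 30), (112, 56)]
-114 y -116.7 x range [-57.1  30. ] slope -0.1
-38 y -40.9 x range [-56.   32.2] slope -0.1
38 y 34.9 x range [-56.4  31.9] slope -0.2
114 y 110.7 x range [-54.8  30.3] slope -0.1
scene0 [(-116, 59), (-112, 6), (-40, 53), (-12, 8), (-8, 7), (-4, 7), (4, 7), (8, 6), (12, 7), (36, 47), (108, 7), (112, 45)]
-114 y -115.4 x range [-55.2  33.3] slope -0.3
-38 y -39.7 x range [-55.8  34.5] slope -0.4
38 y 35.9 x range [-52.1  34.4] slope -0.2
114 y 111.5 x range [-52.9  33.9] slope -0.3
t7 [(-120, 32), (-116, 79), (-44, 33), (-40, 76), (32, 29), (36, 70), (108, 31), (112, 59)]
-114 y -116.4 x range [-55.6  30.2] slope -0.3
-38 y -40.7 x range [-56.   31.7] slope -0.5
38 y 35.1 x range [-56.3  32. ] slope -0.2
114 y 110.7 x range [-54.7  31.3] slope 0.0
s7 [(-116, 56), (-112, 9), (-40, 52), (36, 46), (108, 6), (112, 47)]
-114 y -115.4 x range [-54.9  33.9] slope -0.3
-38 y -39.6 x range [-55.4  33. ] slope -0.4
38 y 35.9 x range [-54.2  34.5] slope -0.2
114 y 111.4 x range [-53.5  35. ] slope -0.4
[ 0.60761971 -0.02010891  0.23027306] [ 0.0520615   0.58286044 -0.98583897] 0.08154444210227933
```

```bash
cat >> h.py <<'E'
RY=-11.3;ex=np.array(ydirs(RY,0))[:2];ey=np.array(ydirs(RY+90,0))[:2]
def bay(c,fx=.005,L=.1025,lean=20,h=0):
    a=np.radians(lean);xy=BAY+(fx-L*np.sin(a))*ex+c*ey
    return np.array([*xy,.008+.004*np.sin(a)+L*np.cos(a)+h]),Rt([*(ex*np.cos(a)),np.sin(a)],dz(RY,90-lean))
E
python3 - <<'E'
from h import *
t,R=bay(-.0755,h=.13);print(t);plan(t,R)
E
```

```text
[ 0.48193167 -0.29244684  0.23568657]
flip 1 turn [-0.019 -0.223 -0.142] deg 23.8
flip -1 turn [-0.322  0.027  1.83 ] deg 167.3
shift [-1.257 -2.723  0.054] q [-0.07  0.14  1.75  0.    1.25 -0.1 ] w 0.082 F [ 0.1  0.6 -1. ] t 32.3 pos [ 0.6076 -0.0201  0.2303]
```

move_arm([
  [[0,0,0],[0,0,0.3],1],
  [[-0.002,-0.025,-0.016],[-0.14,-0.3,0.3],1],
  [[-0.004,-0.05,-0.032],[-0.28,-0.6,0.3],1],
  [[-0.006,-0.074,-0.047],[-0.42,-0.91,0.3],1],
])

```text
time: 32.83
tool_pos: [0.5659, -0.1118, 0.2607]
tcp_rot: [2.204, 2.105, 0.116]
wrist_force: [-1.1, -0.3, -1.2]
width: 0.082
```

move_arm([
  [[-0.002,-0.025,-0.016],[-0.14,-0.3,0],1],
  [[-0.004,-0.05,-0.032],[-0.28,-0.6,0],1],
  [[-0.006,-0.074,-0.047],[-0.42,-0.91,0],1],
])

```text
time: 33.2
tool_pos: [0.5237, -0.2029, 0.2606]
tcp_rot: [2.209, 1.958, 0.222]
wrist_force: [-0.1, 0.5, -1.4]
width: 0.09
```

move_arm([
  [[-0.002,-0.025,-0.016],[-0.14,-0.3,0],1],
  [[-0.004,-0.05,-0.032],[-0.28,-0.6,0],1],
  [[-0.006,-0.074,-0.047],[-0.42,-0.9,0],1],
  [[-0.006,-0.074,-0.047],[-0.42,-0.9,0],1],
  [[-0.006,-0.074,-0.047],[-0.42,-0.9,0],1],
])

```text
time: 33.83
tool_pos: [0.4824, -0.292, 0.2601]
tcp_rot: [2.206, 1.812, 0.322]
wrist_force: [0.4, 1.0, -1.4]
width: 0.081
```

```bash
python3 - <<'E'
from h import *
t,R=bay(-.0755,h=0);print(t);plan(t,R)
z=snap('scene');a=cv2.resize(z[0][130:290,90:270],None,fx=3,fy=3,interpolation=cv2.INTER_CUBIC);cv2.imwrite('pics/c8.png',a[:,:,::-1])
r=lambda a:np.round(np.array(a)*1000,1)
for n in('wrist','top'):
    z=snap(n);np.savez('x8%s.npz'%n,p=z[0],d=z[1],**{k:np.array(z[2][k]) for k in('K','R','t')})
    X=pts(z[1],z[2]).reshape(-1,3);q=X[(X[:,2]>.112)&(X[:,2]<.124)]
    a=(q[:,:2]-BAY)@ex*1000;b=(q[:,:2]-BAY)@ey*1000;k=(a>-60)&(a<40)&(abs(b)<130)
    for c in(-114,-38,38,114):
        m=k&(abs(b-c)<6)
        if m.sum()>8:print(n,c,'y',round(np.median(b[m]),1),'x',np.round(np.percentile(a[m],[1,99]),1))
E
```

```text
[ 0.48193167 -0.29244684  0.10568657]
flip 1 turn [-0.001  0.001 -0.001] deg 0.1
flip -1 turn [-0.672  0.132  1.879] deg 179.9
shift [-0.005 -0.005 -1.544] q [-0.69 -0.17  2.04  0.2   0.97 -0.58] w 0.081 F [ 0.4  1.  -1.4] t 33.8 pos [ 0.4824 -0.292   0.2601]
wrist -114 y -113.5 x [-56.3  11.1]
wrist -38 y -38.4 x [-55.8  31.6]
wrist 38 y 36.7 x [-55.8  32. ]
top -114 y -116.6 x [-57.1  30.7]
top -38 y -40.9 x [-55.8  32.4]
top 38 y 35.0 x [-56.4  31.7]
top 114 y 110.7 x [-55.2  31.5]
```

View pics/c8.png

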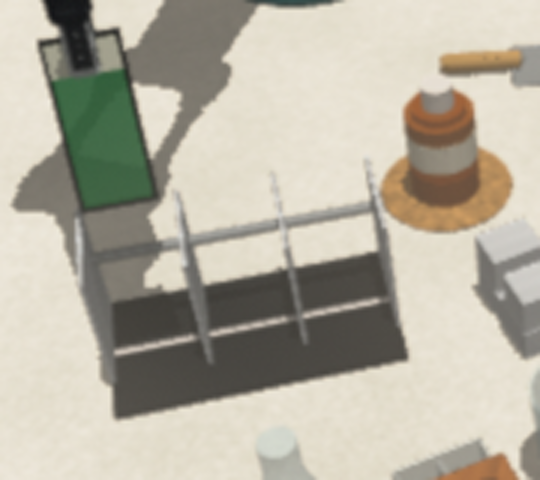

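move_arm([
  [[0,0,0],[-0.005,-0.005,-0.25],1],
  [[0,0,0],[-0.005,-0.005,-0.5],1],
  [[0,0,0],[-0.005,-0.005,-0.75],1],
  [[0,0,0],[-0.005,-0.005,-0.98],1],
])

```text
time: 34.48
tool_pos: [0.4825, -0.2916, 0.1604]
tcp_rot: [2.205, 1.814, 0.322]
wrist_force: [0.6, -0.2, -1.8]
width: 0.08
```

move_arm([
  [[0,0,0],[0,0,-0.2],1],
  [[0,0,0],[0,0,-0.4],1],
  [[0,0,0],[0,0,-0.5],1],
  [[0,0,0],[0,0,-0.53],1],
  [[0,0,0],[0,0,-0.54],1],
  [[0,0,0],[0,0,-0.54],1],
])

```text
time: 35.22
tool_pos: [0.4826, -0.293, 0.1082]
tcp_rot: [2.205, 1.811, 0.322]
wrist_force: [0.7, -0.4, -1.0]
width: 0.086
```

```bash
python3 - <<'E'
from h import *
t,R=bay(-.0755,h=0);print(t);plan(t,R)
E
```

```text
[ 0.48193167 -0.29244684  0.10568657]
flip 1 turn [-0.     0.001 -0.001] deg 0.2
flip -1 turn [-0.673  0.133  1.878] deg 179.9
shift [-0.006  0.006 -0.025] q [-0.69 -0.01  2.2   0.27  0.66 -0.69] w 0.086 F [ 0.7 -0.4 -1. ] t 35.2 pos [ 0.4826 -0.293   0.1082]
```

move_arm([
  [[0,0,0],[-0.004,0.003,-0.015],1],
  [[0,0,0],[-0.004,0.003,-0.026],1],
  [[0,0,0],[-0.004,0.003,-0.026],1],
  [[0,0,0],[-0.004,0.003,-0.026],0.6],
  [[0,0,0],[-0.004,0.003,-0.026],0.2],
  [[0,0,0],[-0.004,0.003,-0.026],0],
  [[0,0,0],[-0.004,0.003,-0.026],0],
  [[0,0,0],[-0.004,0.003,-0.026],0],
  [[0,0,0],[-0.06,0.012,0.14],0],
  [[0,0,0],[-0.15,0.03,0.4],0],
  [[0,0,0],[-0.24,0.05,0.66],0],
  [[0,0,0],[-0.34,0.07,0.94],0],
  [[0,0,0],[-0.34,0.07,0.94],-1],
])

```text
time: 36.85
tool_pos: [0.4492, -0.2872, 0.2057]
tcp_rot: [2.2, 1.807, 0.323]
wrist_force: [0.4, 0.3, 0.6]
width: 0.702
```

```bash
cat > chk.py <<'E'
from h import *
import sys
for n in sys.argv[1:]:
    z=snap(n);X=pts(z[1],z[2]).reshape(-1,3)
    a=(X[:,:2]-BAY)@ex*1000;b=(X[:,:2]-BAY)@ey*1000;h=X[:,2]*1000-8
    for c in(-76,0,76):
        m=(abs(b-c)<24)&(h>15)&(h<118)&(a>-60)&(a<30)
        m&=~((abs(a+33)<9)&(abs(h-75)<9))
        if m.sum()<40: print(n,c,m.sum());continue
        for _ in range(3):
            f=np.polyfit(h[m],a[m],1);m&=abs(np.polyval(f,h)-a)<6
        print(n,c,m.sum(),'x at floor',round(f[1],1),'lean',round(np.degrees(np.arctan(-f[0])),1),'y range',np.round(np.percentile(b[m],[1,99]),1),'h',np.round(np.percentile(h[m],[1,99])),'res',round(np.std(np.polyval(f,h[m])-a[m]),1))
s=status.read_state();print(s['time'],s['tool_pos'],s['wrist_force'],s['width'])
E
python3 chk.py scene top wrist
```

```text
scene -76 868 x at floor 6.9 lean 19.6 y range [-99.6 -52.5] h [ 17. 118.] res 2.2
scene 0 0
scene 76 2
top -76 292 x at floor 6.5 lean 19.8 y range [-99.5 -54. ] h [ 16. 118.] res 0.6
top 0 1
top 76 2
wrist -76 0
wrist 0 0
wrist 76 0
37.0 [ 0.44765045 -0.28537819  0.20086125] [0.24156652 0.36114868 0.32197179] 0.9373989447268437
```

```bash
python3 - <<'E'
from h import *
t,R=deskgrasp([.4360,.2715,.0883]);print(t,t-.1*R[:,2]);plan(t-.12*R[:,2],R)
E
```

```text
[0.44822106 0.27066685 0.08578534] [0.46554567 0.26948578 0.18426612]
flip -1 turn [ 0.119  0.244 -0.926] deg 86.8
flip 1 turn [-0.055  0.275  1.086] deg 100.9
shift [0.214 5.546 0.031] q [-0.73 -0.19  2.17  0.23  0.87 -0.66] w 0.937 F [0.2 0.4 0.3] t 37.0 pos [ 0.4477 -0.2854  0.2009]
```

move_arm([
  [[0,0,0],[0,0.1,0.4],-1],
  [[-0.004,0.023,0.09],[0.018,0.46,0.8],-1],
  [[-0.009,0.046,0.181],[0.036,0.92,0.9],-1],
])

```text
time: 37.38
tool_pos: [0.4526, -0.1939, 0.2935]
tcp_rot: [1.968, 2.165, 0.286]
wrist_force: [0.3, -0.4, -0.3]
width: 1.002
```

move_arm([
  [[-0.003,0.015,0.06],[0.012,0.31,0],-1],
  [[-0.006,0.031,0.12],[0.024,0.62,0],-1],
  [[-0.009,0.046,0.181],[0.036,0.925,0],-1],
])

```text
time: 37.75
tool_pos: [0.4547, -0.0998, 0.2896]
tcp_rot: [1.688, 2.491, 0.243]
wrist_force: [0.4, 0.3, -0.4]
width: 0.994
```

move_arm([
  [[-0.003,0.015,0.06],[0.012,0.31,0],-1],
  [[-0.006,0.031,0.12],[0.024,0.62,0],-1],
  [[-0.009,0.046,0.181],[0.036,0.925,0],-1],
])

```text
time: 38.12
tool_pos: [0.4583, -0.0074, 0.2896]
tcp_rot: [1.355, 2.775, 0.193]
wrist_force: [-0.4, 0.1, -0.8]
width: 1.001
```

move_arm([
  [[-0.003,0.015,0.06],[0.012,0.31,0],-1],
  [[-0.006,0.031,0.12],[0.024,0.62,0],-1],
  [[-0.009,0.046,0.181],[0.036,0.925,0],-1],
])

```text
time: 38.5
tool_pos: [0.4618, 0.085, 0.2895]
tcp_rot: [-0.959, -2.958, -0.134]
wrist_force: [0.0, 0.5, 0.2]
width: 1.003
```

move_arm([
  [[-0.003,0.015,0.06],[0.012,0.31,0],-1],
  [[-0.006,0.031,0.12],[0.024,0.62,0],-1],
  [[-0.009,0.046,0.181],[0.036,0.925,0],-1],
])

```text
time: 38.88
tool_pos: [0.4654, 0.1774, 0.2894]
tcp_rot: [-0.522, -2.99, -0.069]
wrist_force: [-0.2, 0.8, 0.3]
width: 0.999
```

move_arm([
  [[-0.003,0.015,0.06],[0.012,0.31,0],-1],
  [[-0.006,0.031,0.12],[0.024,0.62,0],-1],
  [[-0.009,0.046,0.181],[0.036,0.925,0],-1],
  [[-0.009,0.046,0.181],[0.036,0.925,-0.4],-1],
  [[-0.009,0.046,0.181],[0.036,0.925,-0.4],-1],
  [[-0.009,0.046,0.181],[0.036,0.925,-0.4],-1],
])

```text
time: 39.62
tool_pos: [0.4694, 0.2687, 0.251]
tcp_rot: [-0.1, -2.962, -0.008]
wrist_force: [0.8, -0.4, 0.1]
width: 1.001
```

```bash
cat > pm.py <<'E'
from h import *
import sys
u0,u1,v1=map(int,sys.argv[1:4])
p,d,ci=snap('wrist','last.png')
dark=(p.max(-1)<45).astype(np.uint8);dark[v1:]=0;dark[:,:u0]=0;dark[:,u1:]=0
c=max(cv2.findContours(dark,cv2.RETR_EXTERNAL,2)[0],key=cv2.contourArea)[:,0].astype(float)
s,df=c.sum(1),c[:,0]-c[:,1]
TL,BR,TR,BL=c[s.argmin()],c[s.argmax()],c[df.argmax()],c[df.argmin()];print(TL,TR,BR,BL)
lo=[ray(ci,*q,.0411) for q in(TL,TR)];hi=[ray(ci,*q,.1407) for q in(BL,BR)];a=(hi[0]+hi[1]-lo[0]-lo[1])/2
F=(hi[0]+hi[1]+lo[0]+lo[1])/4;C=F+.004*dz(-3.9,40)
print('face',F,'len',np.linalg.norm(a),'yaw',np.degrees(np.arctan2(a[1],a[0])),'wid',np.linalg.norm(lo[1]-lo[0]),'C',C)
t,R=deskgrasp(C);plan(t,R)
E
python3 pm.py 225 340 300
```

```text
[256. 144.] [303. 144.] [311. 234.] [249. 234.]
face [0.43428663 0.2730586  0.0909    ] len 0.13210726523969601 yaw -3.888452414474476 wid 0.054497382737344315 C [0.43734371 0.27285019 0.08832885]
flip 1 turn [-0.    -0.001 -0.   ] deg 0.1
flip -1 turn [ 0.348 -0.024  1.969] deg 180.0
shift [-0.204  0.032 -1.662] q [ 0.42  0.1   1.77  0.08  1.43 -1.1 ] w 1.002 F [ 0.5  0.7 -0.1] t 39.7 pos [0.4699 0.2688 0.252 ]
```

move_arm([
  [[0,0,0],[0.07,0.025,-0.1],-1],
  [[0,0,0],[0.04,0.025,-0.25],-1],
  [[0,0,0],[0,0.025,-0.5],-1],
  [[0,0,0],[-0.05,0.025,-0.75],-1],
  [[0,0,0],[-0.08,0.025,-0.95],-1],
])

```text
time: 40.3
tool_pos: [0.4606, 0.2709, 0.1545]
tcp_rot: [-0.1, -2.962, -0.008]
wrist_force: [-0.1, 0.4, -0.3]
width: 0.999
```

move_arm([
  [[0,0,0],[-0.04,0,-0.25],-1],
  [[0,0,0],[-0.09,0,-0.5],-1],
  [[0,0,0],[-0.12,0,-0.66],-1],
  [[0,0,0],[-0.127,0,-0.71],-1],
  [[0,0,0],[-0.127,0,-0.71],-1],
  [[0,0,0],[-0.127,0,-0.71],1],
  [[0,0,0],[-0.127,0,-0.71],1],
  [[0,0,0],[-0.127,0,-0.71],1],
  [[0,0,0],[-0.127,0,-0.71],1],
  [[0,0,0],[-0.127,0,-0.71],1],
])

```text
time: 41.55
tool_pos: [0.4497, 0.2718, 0.0866]
tcp_rot: [-0.1, -2.965, -0.011]
wrist_force: [-1.3, -0.6, 5.8]
width: 0.647
```

```bash
python3 - <<'E'
from h import *
t,R=deskgrasp([.437,.2725,.0883]);print(t);plan(t,R)
E
```

```text
[0.44922106 0.27166685 0.08578534]
flip 1 turn [-0.001 -0.    -0.   ] deg 0.1
flip -1 turn [ 0.347 -0.025  1.969] deg 180.0
shift [-0.005 -0.001 -0.008] q [ 0.44  0.22  1.96  0.1   1.12 -1.11] w 0.647 F [-1.3 -0.6  5.8] t 41.5 pos [0.4497 0.2718 0.0866]
```

move_arm([
  [[0,0,0],[-0.08,0,0.07],1],
  [[0,0,0],[-0.2,0,0.18],1],
  [[0,0,0],[-0.25,0,0.4],1],
  [[0,0,0],[-0.25,0,0.7],1],
  [[0,0,0],[-0.25,0,1],1],
])

```text
time: 42.18
tool_pos: [0.4217, 0.271, 0.1859]
tcp_rot: [-0.099, -2.961, -0.008]
wrist_force: [-0.3, 1.1, -1.5]
width: 0.649
```

move_arm([
  [[0,0,0],[0,0,0.3],1],
  [[0,0,0],[0.05,-0.2,0.6],1],
  [[0,0,0],[0.15,-0.5,0.75],1],
  [[0,0,0],[0.25,-0.8,0.75],1],
  [[0,0,0],[0.25,-0.8,0.75],1],
])

```text
time: 42.8
tool_pos: [0.4479, 0.1899, 0.2604]
tcp_rot: [-0.103, -2.962, -0.008]
wrist_force: [-0.5, 0.5, -2.2]
width: 0.647
```

```bash
python3 - <<'E'
from h import *
plan([.6194,-.0200,.2],Rt(ydirs(91.6,0),dz(1.6,60)))
E
```

```text
flip 1 turn [-0.009 -0.446  0.06 ] deg 40.5
flip -1 turn [ 0.334 -0.007 -1.91 ] deg 174.5
shift [ 1.715 -2.099 -0.604] q [ 0.3  -0.    1.86  0.06  1.45 -1.21] w 0.647 F [-0.5  0.5 -2.2] t 42.8 pos [0.4479 0.1899 0.2604]
```

move_arm([
  [[-0.001,-0.05,0.007],[0.19,-0.23,0],1],
  [[-0.002,-0.1,0.013],[0.38,-0.47,0],1],
  [[-0.003,-0.1487,0.02],[0.572,-0.7,0],1],
])

```text
time: 43.18
tool_pos: [0.505, 0.1216, 0.2598]
tcp_rot: [0.052, 3.084, 0.011]
wrist_force: [-0.6, -0.2, -1.0]
width: 0.642
```

move_arm([
  [[-0.001,-0.05,0.007],[0.19,-0.23,0],1],
  [[-0.002,-0.1,0.013],[0.38,-0.47,0],1],
  [[-0.003,-0.1487,0.02],[0.572,-0.7,0],1],
])

```text
time: 43.55
tool_pos: [0.5622, 0.0519, 0.2595]
tcp_rot: [0.002, 2.851, 0.011]
wrist_force: [0.0, 0.5, -0.7]
width: 0.649
```

move_arm([
  [[-0.001,-0.05,0.007],[0.19,-0.23,0],1],
  [[-0.002,-0.1,0.013],[0.38,-0.47,0],1],
  [[-0.003,-0.1487,0.02],[0.572,-0.7,0],1],
  [[-0.003,-0.1487,0.02],[0.572,-0.7,-0.3],1],
  [[-0.003,-0.1487,0.02],[0.572,-0.7,-0.6],1],
  [[-0.003,-0.1487,0.02],[0.572,-0.7,-0.9],1],
  [[-0.003,-0.1487,0.02],[0.572,-0.7,-1],1],
  [[-0.003,-0.1487,0.02],[0.572,-0.7,-1],1],
  [[-0.003,-0.1487,0.02],[0.572,-0.7,-1],1],
  [[-0.003,-0.1487,0.02],[0.572,-0.7,-1],1],
])

```text
time: 44.8
tool_pos: [0.6216, -0.0186, 0.1622]
tcp_rot: [-0.041, 2.614, 0.009]
wrist_force: [0.5, 0.7, -0.9]
width: 0.648
```

```bash
python3 pl.py
```

```text
flip 1 turn [ 0.001  0.002 -0.002] deg 0.3
flip -1 turn [-1.002 -0.028  1.729] deg 179.8
shift [-0.022 -0.014 -0.616] q [-0.11 -0.07  2.19  0.14  0.5  -1.82] w 0.648 F [ 0.5  0.7 -0.9] t 44.8 pos [ 0.6216 -0.0186  0.1622]
slot gap [603.7 616.5]
plate 7250 [606.4 -19.3 122.2] [ 0.99964819  0.02614985 -0.00443664] 0.0006693731725047545 face x at z=.065 606.1
```

move_arm([
  [[0,0.002,-0.002],[-0.011,-0.012,-0.06],1],
  [[0,0.002,-0.002],[-0.011,-0.012,-0.12],1],
  [[0,0.002,-0.002],[-0.011,-0.012,-0.24],1],
  [[0,0.002,-0.002],[-0.011,-0.012,-0.36],1],
  [[0,0.002,-0.002],[-0.011,-0.012,-0.48],1],
  [[0,0.002,-0.002],[-0.011,-0.012,-0.57],1],
  [[0,0.002,-0.002],[-0.011,-0.012,-0.597],1],
  [[0,0.002,-0.002],[-0.011,-0.012,-0.597],1],
])

```text
time: 45.85
tool_pos: [0.6419, -0.0213, 0.1248]
tcp_rot: [-0.032, 2.569, 0.001]
wrist_force: [10.5, 9.2, 39.6]
width: 0.648
```

```bash
python3 pl.py
```

```text
flip 1 turn [0.003 0.031 0.003] deg 2.8
flip -1 turn [ 1.042  0.022 -1.706] deg 179.9
shift [-0.225  0.013 -0.242] q [-0.11  0.01  2.22  0.19  0.35 -1.87] w 0.648 F [10.5  9.2 39.6] t 45.9 pos [ 0.6419 -0.0213  0.1248]
slot gap [564.8 565. ]
plate 7905 [614.2 -21.1  99.8] [ 0.96164888  0.01307323 -0.27397174] 0.0007274304552435753 face x at z=.065 604.3
```

move_arm([
  [[0,0,0],[0,0,0.2],1],
  [[0,0,0],[0,0,0.4],1],
  [[0,0,0],[0,0,0.6],1],
  [[0,0,0],[0,0,0.6],1],
  [[0,0,0],[0,0,0.6],1],
])

```text
time: 46.52
tool_pos: [0.6185, -0.0198, 0.1589]
tcp_rot: [-0.036, 2.622, 0.009]
wrist_force: [-0.1, -0.5, -0.9]
width: 0.639
```

```bash
python3 pl.py; python3 - <<'E'
from h import *
z=snap('scene');w=snap('wrist');a=cv2.resize(z[0][130:250,210:320],None,fx=3.3,fy=3.3,interpolation=cv2.INTER_CUBIC);b=cv2.resize(w[0],(400,300));h=a.shape[0];cv2.imwrite('pics/c9.png',np.hstack([a,np.pad(b,((0,h-300),(0,0),(0,0)))])[:,:,::-1])
E
```

```text
flip 1 turn [ 0.001 -0.003  0.   ] deg 0.3
flip -1 turn [ 0.996  0.027 -1.734] deg 180.0
shift [ 0.009 -0.002 -0.583] q [-0.11 -0.06  2.2   0.14  0.5  -1.81] w 0.639 F [-0.1 -0.5 -0.9] t 46.5 pos [ 0.6185 -0.0198  0.1589]
slot gap [598.9 599.2]
plate 9619 [588.5 -19.9 130.2] [ 0.95042263  0.0194327  -0.31035335] 0.0007094007637818151 face x at z=.065 567.2
```

View pics/c9.png

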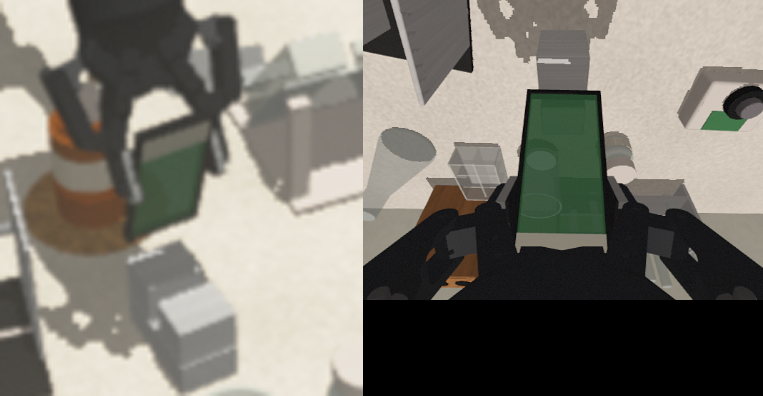

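The plate slipped in the grip and has turned about 18°; its foot now points towards the robot. I'll measure how it sits in the fingers, put it back on its rib and regrip.

```bash
python3 - <<'E'
from h import *
z=snap('wrist');p,d,ci=z;X=pts(d,ci);s=status.read_state();r=lambda a:np.round(np.array(a)*1000,1)
m=(X[...,2]>.07)&(X[...,2]<.25)&(abs(X[...,1]+.02)<.022)&(X[...,0]>.55)&(X[...,0]<.66);m[220:]=0
q=X[m];c=np.median(q,0);
for _ in range(4):
    k=q[abs((q-c)@(np.linalg.svd(q-c)[2][2]))<.004];q=k;c=q.mean(0)
n=np.linalg.svd(q-c,full_matrices=False)[2][2];n*=-np.sign(n[0]);print('face pt',r(c),'n',n,'lean',np.degrees(np.arctan2(n[2],-n[0])))
R,K,t=(np.array(ci[k]) for k in'RKt');o=-R.T@t
def onpl(u,v):
    w=R.T@np.linalg.inv(K)@[u,v,1.];return o+w*((c-o)@n)/(w@n)
col=p[:,279].astype(int).max(-1);print('dark rows',[i for i in range(100,170) if col[i]<40][:12], 'sample',list(col[300:356:3]))
dark=np.argwhere((p.max(-1)<40)&m);foot=onpl(279,[i for i in range(100,170) if col[i]<40][0]);print('foot front edge',r(foot))
up=np.array([n[2]*-1*np.sign(n[0])*-1,0,0]) ;up=np.cross(np.array([0,1,0]),n);up/=np.linalg.norm(up);up*=np.sign(up[2]);C=foot+.065*up-.004*n;print('up',up,'C',r(C),'TCP',r(s['tool_pos']),'C-TCP',r(C-s['tool_pos']))
g=s['tool_pos']-.022*Rn.from_rotvec(s['tcp_rot']).as_matrix()[:,2];print('grasp pt along plate from C',r((g-C)@up),'normal',r((g-C)@n))
# desired: rotate about y so that lean -> 40 ; then C -> desk C
th=40-np.degrees(np.arctan2(up[0],up[2]));print('rot deg',th)
Rd=Rn.from_rotvec(np.radians(-5.5)*np.array([0,0,1]))*Rn.from_rotvec(np.radians(th)*np.array([0,1,0]))
R1=Rd.as_matrix()@Rn.from_rotvec(s['tcp_rot']).as_matrix()
T=np.array([.437,.2725,.0883])-Rd.as_matrix()@(C-s['tool_pos']);print('desk TCP',T)
np.savez('ret.npz',T=T,R=R1);plan(T,R1)
E
```

```text
face pt [587.6 -20.1 127.5] n [-0.94662144 -0.01982688  0.32173709] lean 18.771836968420132
dark rows [126, 127, 128, 129, 130, 131] sample [np.int64(87), np.int64(81), np.int64(84), np.int64(83), np.int64(83), np.int64(83), np.int64(82), np.int64(85), np.int64(80), np.int64(142), np.int64(134), np.int64(137), np.int64(136), np.int64(138), np.int64(137), np.int64(137), np.int64(139), np.int64(20), np.int64(26)]
foot front edge [578.  -20.1  99.3]
up [ 0.32180034 -0.          0.94680755] C [602.7 -20.  159.5] TCP [618.5 -19.8 158.9] C-TCP [-15.8  -0.2   0.7]
grasp pt along plate from C 19.1 normal 1.3
rot deg 21.228163031579868
desk TCP [0.4514653  0.27132118 0.08195833]
flip 1 turn [ 0.011  0.236 -0.06 ] deg 21.9
flip -1 turn [-0.636  0.006  1.832] deg 174.5
shift [-1.671  2.911 -0.769] q [-0.11 -0.06  2.19  0.14  0.5  -1.81] w 0.649 F [-0.  -0.1 -0.8] t 46.7 pos [ 0.6185 -0.0198  0.1589]
```

move_arm([
  [[0,0,0],[0,0,0.5],1],
  [[0,0,0],[0,0,1],1],
  [[0.002,0.04,-0.01],[-0.3,0.45,1],1],
  [[0.004,0.08,-0.02],[-0.64,0.97,1],1],
], grip_force=70)

```text
time: 47.22
tool_pos: [0.5552, 0.0771, 0.2614]
tcp_rot: [0.013, 2.746, 0.007]
wrist_force: [1.1, 0.9, -1.9]
width: 0.643
```

move_arm([
  [[0.001,0.027,-0.007],[-0.21,0.32,0],1],
  [[0.002,0.05,-0.014],[-0.42,0.64,0],1],
  [[0.004,0.08,-0.02],[-0.64,0.97,0],1],
])

```text
time: 47.6
tool_pos: [0.4903, 0.1752, 0.2599]
tcp_rot: [0.055, 2.873, 0.008]
wrist_force: [-0.1, 0.3, -1.8]
width: 0.641
```

move_arm([
  [[0.001,0.027,-0.007],[-0.21,0.32,0],1],
  [[0.002,0.05,-0.014],[-0.42,0.64,0],1],
  [[0.003,0.076,-0.02],[-0.64,0.97,0],1],
  [[0.003,0.076,-0.02],[-0.64,0.97,-0.5],1],
  [[0.003,0.076,-0.02],[-0.64,0.97,-0.8],1],
  [[0.003,0.076,-0.02],[-0.64,0.97,-0.8],1],
])

```text
time: 48.35
tool_pos: [0.4249, 0.2698, 0.1768]
tcp_rot: [0.104, 2.995, -0.001]
wrist_force: [-1.3, -0.5, -1.3]
width: 0.644
```

```bash
python3 - <<'E'
from h import *
z=np.load('ret.npz');print(z['T']);plan(z['T'],z['R'])
E
```

```text
[0.4514653  0.27132118 0.08195833]
flip 1 turn [ 0.003 -0.003 -0.001] deg 0.4
flip -1 turn [-0.292  0.007  1.978] deg 179.9
shift [ 0.265  0.015 -0.948] q [ 0.57 -0.1   2.11 -0.1   1.02 -0.88] w 0.644 F [-1.3 -0.5 -1.3] t 48.4 pos [0.4249 0.2698 0.1768]
```

move_arm([
  [[0,0,0],[0.02,0.015,-0.3],1],
  [[0,0,0],[0.02,0.015,-0.6],1],
  [[0,0,0],[0.06,0.015,-0.74],1],
  [[0,0,0],[0.16,0.015,-0.83],1],
  [[0,0,0],[0.24,0.015,-0.9],1],
  [[0,0,0],[0.26,0.015,-0.92],1],
  [[0,0,0],[0.26,0.015,-0.92],1],
  [[0,0,0],[0.26,0.015,-0.92],1],
])

```text
time: 49.35
tool_pos: [0.4536, 0.2728, 0.089]
tcp_rot: [0.105, 2.989, 0.006]
wrist_force: [0.3, 0.4, -0.1]
width: 0.642
```

```bash
python3 - <<'E'
from h import *
z=np.load('ret.npz');plan(z['T'],z['R'])
E
```

```text
flip 1 turn [ 0.     0.002 -0.   ] deg 0.1
flip -1 turn [-0.299  0.003  1.977] deg 180.0
shift [-0.021 -0.015 -0.071] q [ 0.55  0.05  2.14 -0.11  0.82 -0.89] w 0.642 F [ 0.3  0.4 -0.1] t 49.4 pos [0.4536 0.2728 0.089 ]
```

move_arm([
  [[0,0,0],[-0.02,-0.01,-0.025],1],
  [[0,0,0],[-0.035,-0.01,-0.045],1],
  [[0,0,0],[-0.035,-0.01,-0.045],1],
  [[0,0,0],[-0.035,-0.01,-0.045],0.2],
  [[0,0,0],[-0.035,-0.01,-0.045],-1],
  [[0,0,0],[-0.035,-0.01,-0.045],-1],
  [[0,0,0],[-0.035,-0.01,-0.045],-1],
  [[0,0,0],[-0.05,-0.01,0.1],-1],
  [[0,0,0],[-0.08,-0.01,0.35],-1],
  [[0,0,0],[-0.12,-0.01,0.65],-1],
  [[0,0,0],[-0.16,-0.01,0.95],-1],
  [[0,0,0],[-0.16,-0.01,0.95],-1],
  [[0,0,0],[-0.16,-0.01,0.95],-1],
])

```text
time: 50.98
tool_pos: [0.4372, 0.2716, 0.1836]
tcp_rot: [0.105, 2.989, 0.005]
wrist_force: [-1.0, -0.1, -0.8]
width: 1.0
```

```bash
python3 pm.py 215 345 310
```

```text
[249. 120.] [312. 121.] [317. 271.] [238. 270.]
face [0.43355581 0.27394402 0.0909    ] len 0.13068542999520757 yaw -6.306087099899026 wid 0.05456435856843388 C [0.4366129  0.27373561 0.08832885]
flip 1 turn [0.009 0.206 0.002] deg 18.6
flip -1 turn [-0.025  0.01  -1.999] deg 179.9
shift [ 0.121  0.016 -0.969] q [ 0.56 -0.09  2.08 -0.1   1.02 -0.89] w 0.998 F [-0.1 -0.2  0.2] t 51.0 pos [0.4368 0.2713 0.1828]
```

move_arm([
  [[0.004,0.1,0.001],[0.15,0.01,0.05],-1],
  [[0.009,0.206,0.002],[0.29,0.01,0.05],-1],
  [[0.009,0.206,0.002],[0.29,0.01,0],-1],
  [[0.009,0.206,0.002],[0.29,0.01,0],-1],
])

```text
time: 51.52
tool_pos: [0.4652, 0.2718, 0.1812]
tcp_rot: [-0.102, -2.963, -0.006]
wrist_force: [-1.0, 0.4, 0.4]
width: 1.0
```

move_arm([
  [[0,0,0],[-0.05,0,-0.28],-1],
  [[0,0,0],[-0.1,0,-0.56],-1],
  [[0,0,0],[-0.15,0,-0.85],-1],
  [[0,0,0],[-0.17,0,-0.97],-1],
  [[0,0,0],[-0.17,0,-0.97],-1],
  [[0,0,0],[-0.17,0,-0.97],1],
  [[0,0,0],[-0.17,0,-0.97],1],
  [[0,0,0],[-0.17,0,-0.97],1],
  [[0,0,0],[-0.17,0,-0.97],1],
  [[0,0,0],[-0.17,0,-0.97],1],
], grip_force=90)

```text
time: 52.78
tool_pos: [0.4505, 0.2733, 0.0885]
tcp_rot: [-0.101, -2.969, -0.012]
wrist_force: [-0.6, -0.2, 6.8]
width: 0.638
```

move_arm([
  [[0,0,0],[-0.08,0,0.07],1],
  [[0,0,0],[-0.2,0,0.18],1],
  [[0,0,0],[-0.25,0,0.4],1],
  [[0,0,0],[-0.25,0,0.7],1],
  [[0,0,0],[-0.25,0,1],1],
])

```text
time: 53.4
tool_pos: [0.4224, 0.2723, 0.1873]
tcp_rot: [-0.1, -2.964, -0.008]
wrist_force: [-0.2, 0.7, -1.4]
width: 0.643
```

move_arm([
  [[0,0,0],[0,0,0.3],1],
  [[0,0,0],[0.05,-0.2,0.6],1],
  [[0,0,0],[0.15,-0.5,0.75],1],
  [[0,0,0],[0.25,-0.8,0.75],1],
  [[0,0,0],[0.25,-0.8,0.75],1],
])

```text
time: 54.02
tool_pos: [0.4485, 0.1912, 0.2619]
tcp_rot: [-0.104, -2.966, -0.009]
wrist_force: [-1.6, 0.4, -0.9]
width: 0.638
```

```bash
python3 - <<'E'
from h import *
plan([.6194,-.0200,.165],Rt(ydirs(91.6,0),dz(1.6,60)))
E
```

```text
flip 1 turn [-0.009 -0.444  0.06 ] deg 40.4
flip -1 turn [ 0.337 -0.007 -1.909] deg 174.5
shift [ 1.709 -2.112 -0.969] q [ 0.31 -0.    1.86  0.06  1.45 -1.21] w 0.638 F [-1.6  0.4 -0.9] t 54.0 pos [0.4485 0.1912 0.2619]
```

move_arm([
  [[-0.001,-0.05,0.007],[0.19,-0.23,0],1],
  [[-0.002,-0.1,0.013],[0.38,-0.47,0],1],
  [[-0.003,-0.148,0.02],[0.57,-0.704,0],1],
])

```text
time: 54.4
tool_pos: [0.5054, 0.1226, 0.2612]
tcp_rot: [0.053, 3.082, 0.011]
wrist_force: [-0.4, 0.4, -1.5]
width: 0.643
```

move_arm([
  [[-0.001,-0.05,0.007],[0.19,-0.23,0],1],
  [[-0.002,-0.1,0.013],[0.38,-0.47,0],1],
  [[-0.003,-0.148,0.02],[0.57,-0.704,0],1],
])

```text
time: 54.78
tool_pos: [0.5624, 0.0523, 0.261]
tcp_rot: [0.003, 2.85, 0.012]
wrist_force: [-0.4, -0.0, -2.3]
width: 0.639
```

move_arm([
  [[-0.001,-0.05,0.007],[0.19,-0.23,0],1],
  [[-0.002,-0.1,0.013],[0.38,-0.47,0],1],
  [[-0.003,-0.148,0.02],[0.57,-0.704,0],1],
  [[-0.003,-0.148,0.02],[0.57,-0.704,-0.3],1],
  [[-0.003,-0.148,0.02],[0.57,-0.704,-0.6],1],
  [[-0.003,-0.148,0.02],[0.57,-0.704,-0.85],1],
  [[-0.003,-0.148,0.02],[0.57,-0.704,-0.92],1],
  [[-0.003,-0.148,0.02],[0.57,-0.704,-0.92],1],
  [[-0.003,-0.148,0.02],[0.57,-0.704,-0.92],1],
  [[-0.003,-0.148,0.02],[0.57,-0.704,-0.92],1],
])

```text
time: 56.02
tool_pos: [0.6213, -0.0185, 0.1713]
tcp_rot: [-0.04, 2.615, 0.01]
wrist_force: [0.2, 0.3, -0.6]
width: 0.636
```

```bash
python3 pl.py
```

```text
flip 1 turn [ 0.     0.002 -0.002] deg 0.2
flip -1 turn [-1.001 -0.029  1.729] deg 179.9
shift [-0.019 -0.015 -0.707] q [-0.11 -0.08  2.18  0.14  0.52 -1.81] w 0.636 F [ 0.2  0.3 -0.6] t 56.0 pos [ 0.6213 -0.0185  0.1713]
slot gap [604.4 616.5]
plate 7304 [606.7 -18.7 130.1] [ 0.99965479  0.02530831 -0.00705619] 0.0006761639652257358 face x at z=.065 606.3
```

move_arm([
  [[0,0.001,-0.002],[-0.012,-0.012,-0.08],1],
  [[0,0.001,-0.002],[-0.012,-0.012,-0.16],1],
  [[0,0.001,-0.002],[-0.012,-0.012,-0.24],1],
  [[0,0.001,-0.002],[-0.012,-0.012,-0.24],1],
  [[0,0.001,-0.002],[-0.012,-0.012,-0.24],1],
])

```text
time: 56.7
tool_pos: [0.6192, -0.0198, 0.1454]
tcp_rot: [-0.036, 2.619, 0.009]
wrist_force: [0.3, -0.5, -0.6]
width: 0.641
```

```bash
python3 pl.py
```

```text
flip 1 turn [ 0.    -0.001  0.   ] deg 0.1
flip -1 turn [ 0.998  0.027 -1.733] deg 180.0
shift [ 0.002 -0.002 -0.448] q [-0.11 -0.05  2.21  0.15  0.47 -1.83] w 0.641 F [ 0.3 -0.5 -0.6] t 56.7 pos [ 0.6192 -0.0198  0.1454]
slot gap [604.1 604.3]
plate 6367 [604.6 -19.9 108.5] [ 0.99973216  0.02231522 -0.00613472] 0.0006465515729169447 face x at z=.065 604.3
```

move_arm([
  [[0,0,0],[0.01,0,-0.03],1],
  [[0,0,0],[0.01,0,-0.08],1],
  [[0,0,0],[0.01,0,-0.14],1],
  [[0,0,0],[0.01,0,-0.14],1],
])

```text
time: 57.25
tool_pos: [0.6201, -0.0197, 0.1309]
tcp_rot: [-0.036, 2.62, 0.009]
wrist_force: [1.6, -0.1, -1.6]
width: 0.642
```

move_arm([
  [[0,0,0],[0,0,-0.1],1],
  [[0,0,0],[0,0,-0.18],1],
  [[0,0,0],[0,0,-0.24],1],
  [[0,0,0],[0,0,-0.27],1],
  [[0,0,0],[0,0,-0.27],1],
])

```text
time: 57.88
tool_pos: [0.6206, -0.0197, 0.1052]
tcp_rot: [-0.036, 2.618, 0.009]
wrist_force: [-1.2, 0.9, 3.0]
width: 0.635
```

```bash
python3 pl.py
```

```text
flip 1 turn [ 0. -0.  0.] deg 0.1
flip -1 turn [ 0.999  0.027 -1.732] deg 180.0
shift [-0.012 -0.003 -0.046] q [-0.11  0.02  2.24  0.19  0.38 -1.86] w 0.635 F [-1.2  0.9  3. ] t 57.9 pos [ 0.6206 -0.0197  0.1052]
slot gap [607.5 607.7]
plate 1788 [606.  -20.1  85.9] [0.99970715 0.02100049 0.01202451] 0.0006699741607666122 face x at z=.065 606.3
```

move_arm([
  [[0,0,0],[0,0,0],0.2],
  [[0,0,0],[0,0,0],-1],
  [[0,0,0],[0,0,0],-1],
  [[0,0,0],[0,0,0],-1],
  [[0,0,0],[-0.08,0,0.14],-1],
  [[0,0,0],[-0.22,0,0.38],-1],
  [[0,0,0],[-0.38,0,0.66],-1],
  [[0,0,0],[-0.55,0,0.96],-1],
  [[0,0,0],[-0.55,0,0.96],-1],
])

```text
time: 59.05
tool_pos: [0.5664, -0.0201, 0.2053]
tcp_rot: [-0.036, 2.612, 0.007]
wrist_force: [0.9, -0.4, 0.8]
width: 0.998
```

move_arm([
  [[0,0,0],[0,0,0.4],-1],
  [[0,0,0],[0,0,0.8],-1],
  [[0.026,0.027,-0.098],[0.05,0,0.8],-1],
  [[0.051,0.054,-0.195],[0.1,0,0.8],-1],
  [[0.077,0.081,-0.292],[0.15,0,0.8],-1],
  [[0.102,0.108,-0.39],[0.2,0,0.8],-1],
  [[0.128,0.134,-0.488],[0.25,0,0.8],-1],
  [[0.154,0.161,-0.585],[0.3,0,0.8],-1],
  [[0.179,0.188,-0.682],[0.35,0,0.8],-1],
  [[0.205,0.215,-0.78],[0.4,0,0.8],-1],
  [[0.23,0.242,-0.878],[0.43,0,0.8],-1],
  [[0.256,0.269,-0.975],[0.44,0,0.8],-1],
  [[0.256,0.269,-0.975],[0.44,0,0.8],-1],
  [[0.256,0.269,-0.975],[0.44,0,0.8],-1],
])

```text
time: 60.8
tool_pos: [0.6088, -0.0198, 0.2797]
tcp_rot: [-2.187, -2.252, -0.004]
wrist_force: [-0.3, 0.1, 1.0]
width: 0.998
```

```bash
python3 top.py wrist scene
```

```text
wrist 638 [608.  -13.8 160.2] min [603.  -46.6  86.5] max [612.4   9.2 162.2]
[ 1.     0.028 -0.008] 0.00227346256751541
scene 609 [609.9 -21.7 127.7] min [602.2 -49.9  85. ] max [615.3   8.3 163.7]
[1.    0.011 0.002] 0.002045135915675798
flip 1 turn [-0.002  0.    -0.   ] deg 0.2
flip -1 turn [-1.e-03 -4.e-03  2.e+00] deg 180.0
shift [ 0.006 -0.008 -1.513] q [-0.08  0.11  1.69  0.    1.34 -0.1 ] w 1.001 F [ 0.9 -0.2 -0.5] t 60.9 pos [ 0.6087 -0.0195  0.2803]
```

move_arm([
  [[0,0,0],[0,0,-0.35],-1],
  [[0,0,0],[0.005,0,-0.7],-1],
  [[0,0,0],[0.005,0,-0.98],-1],
])

```text
time: 61.28
tool_pos: [0.6089, -0.0194, 0.1814]
tcp_rot: [-2.188, -2.251, -0.005]
wrist_force: [-0.6, -0.9, 0.3]
width: 1.002
```

move_arm([
  [[0,0,0],[0,0,-0.25],-1],
  [[0,0,0],[0,0,-0.52],-1],
  [[0,0,0],[0,0,-0.52],0],
  [[0,0,0],[0,0,-0.52],1],
  [[0,0,0],[0,0,-0.52],1],
  [[0,0,0],[0,0,-0.52],1],
  [[0,0,0],[0,0,-0.52],1],
  [[0,0,0],[0,0,-0.52],1],
  [[0,0,0],[0,0,-0.52],1],
], grip_force=70)

```text
time: 62.4
tool_pos: [0.6104, -0.0198, 0.132]
tcp_rot: [-2.191, -2.25, -0.007]
wrist_force: [-2.2, -0.6, 6.8]
width: 0.08
```

move_arm([
  [[0,0,0],[-0.01,0,0.1],1],
  [[0,0,0],[-0.01,0,0.3],1],
  [[0,0,0],[-0.01,0,0.6],1],
  [[0,0,0],[-0.01,0,0.98],1],
])

```text
time: 62.9
tool_pos: [0.6079, -0.0197, 0.2296]
tcp_rot: [-2.189, -2.248, -0.003]
wrist_force: [-0.0, 0.3, -1.3]
width: 0.078
```

```bash
python3 - <<'E'
from h import *
t,R=bay(0,h=.13);print(t);plan(t,R)
E
```

```text
[ 0.4967256  -0.21841043  0.23568657]
flip 1 turn [-0.022 -0.222 -0.142] deg 23.8
flip -1 turn [-0.323  0.024  1.832] deg 167.4
shift [-1.112 -1.987  0.061] q [-0.08  0.14  1.75  0.    1.25 -0.1 ] w 0.078 F [-0.   0.3 -1.3] t 62.9 pos [ 0.6079 -0.0197  0.2296]
```

move_arm([
  [[0,0,0],[0,0,0.3],1],
  [[-0.003,-0.03,-0.02],[-0.14,-0.25,0.3],1],
  [[-0.006,-0.06,-0.04],[-0.3,-0.55,0.3],1],
  [[-0.011,-0.111,-0.071],[-0.556,-0.993,0.3],1],
])

```text
time: 63.4
tool_pos: [0.5535, -0.1195, 0.2602]
tcp_rot: [2.208, 2.03, 0.172]
wrist_force: [0.4, -0.3, -1.1]
width: 0.084
```

move_arm([
  [[-0.003,-0.03,-0.02],[-0.14,-0.25,0],1],
  [[-0.006,-0.06,-0.04],[-0.3,-0.55,0],1],
  [[-0.011,-0.111,-0.071],[-0.556,-0.993,0],1],
  [[-0.011,-0.111,-0.071],[-0.556,-0.993,0],1],
  [[-0.011,-0.111,-0.071],[-0.556,-0.993,0],1],
  [[-0.011,-0.111,-0.071],[-0.556,-0.993,0],1],
])

```text
time: 64.15
tool_pos: [0.4984, -0.2176, 0.2593]
tcp_rot: [2.205, 1.81, 0.32]
wrist_force: [0.8, -0.4, -1.3]
width: 0.082
```

```bash
cat > hov.py <<'E'
from h import *
import sys
c=float(sys.argv[1])/1000
t,R=bay(c);print(t);plan(t,R)
for n in('wrist','top'):
    z=snap(n);P=pts(z[1],z[2]).reshape(-1,3);q=P[(P[:,2]>.112)&(P[:,2]<.124)]
    a=(q[:,:2]-BAY)@ex*1000;b=(q[:,:2]-BAY)@ey*1000;k=(a>-60)&(a<40)&(abs(b)<130)
    for w in(-114,-38,38,114):
        m=k&(abs(b-w)<6)
        if m.sum()>8:print(n,w,'y',round(np.median(b[m]),1),'x',np.round(np.percentile(a[m],[1,99]),1))
    q=P[(P[:,2]>.165)&(P[:,2]<.29)];a=(q[:,:2]-BAY)@ex*1000;b=(q[:,:2]-BAY)@ey*1000;m=(abs(b-c*1000)<35)&(a>-70)&(a<30)&(a<-10+0*a+40)
    if m.sum()>20:print(n,'plate/hand y',np.round(np.percentile(b[m],[2,50,98]),1))
E
python3 hov.py 0
```

```text
[ 0.4967256  -0.21841043  0.10568657]
flip 1 turn [ 0.001  0.001 -0.001] deg 0.1
flip -1 turn [-0.672  0.135  1.878] deg 179.9
shift [-0.017 -0.008 -1.537] q [-0.53 -0.23  2.09  0.14  0.95 -0.39] w 0.082 F [ 0.8 -0.4 -1.3] t 64.2 pos [ 0.4984 -0.2176  0.2593]
wrist -38 y -37.5 x [-56.   11.6]
wrist 38 y 37.7 x [-55.7  32. ]
wrist 114 y 112.7 x [-55.8  31.8]
wrist plate/hand y [-23.6  12.2  30. ]
top -114 y -116.6 x [-30.5  30.7]
top -38 y -40.7 x [13.2 32.3]
top 38 y 35.0 x [-56.5  31.8]
top 114 y 110.6 x [-55.2  31.2]
top plate/hand y [-22.8  11.7  27.5]
```

move_arm([
  [[0,0,0],[-0.015,-0.008,-0.25],1],
  [[0,0,0],[-0.015,-0.008,-0.5],1],
  [[0,0,0],[-0.015,-0.008,-0.75],1],
  [[0,0,0],[-0.015,-0.008,-0.98],1],
])

```text
time: 64.75
tool_pos: [0.4966, -0.2181, 0.1596]
tcp_rot: [2.206, 1.811, 0.319]
wrist_force: [0.6, -0.4, -0.9]
width: 0.077
```

move_arm([
  [[0,0,0],[0,0,-0.2],1],
  [[0,0,0],[0,0,-0.4],1],
  [[0,0,0],[0,0,-0.5],1],
  [[0,0,0],[0,0,-0.53],1],
  [[0,0,0],[0,0,-0.54],1],
  [[0,0,0],[0,0,-0.54],1],
])

```text
time: 65.5
tool_pos: [0.4965, -0.2194, 0.1074]
tcp_rot: [2.206, 1.808, 0.32]
wrist_force: [-0.5, -0.3, -0.5]
width: 0.083
```

```bash
python3 - <<'E'
from h import *
t,R=bay(0);plan(t,R)
E
```

```text
flip 1 turn [0.001 0.001 0.   ] deg 0.2
flip -1 turn [ 0.673 -0.136 -1.878] deg 180.0
shift [ 0.002  0.01  -0.017] q [-0.53 -0.07  2.26  0.19  0.63 -0.47] w 0.083 F [-0.5 -0.3 -0.5] t 65.5 pos [ 0.4965 -0.2194  0.1074]
```

move_arm([
  [[0,0,0],[0,0.003,-0.012],1],
  [[0,0,0],[0,0.003,-0.02],1],
  [[0,0,0],[0,0.003,-0.02],1],
  [[0,0,0],[0,0.003,-0.02],0.6],
  [[0,0,0],[0,0.003,-0.02],0.2],
  [[0,0,0],[0,0.003,-0.02],0],
  [[0,0,0],[0,0.003,-0.02],0],
  [[0,0,0],[0,0.003,-0.02],0],
  [[0,0,0],[-0.06,0.012,0.14],0],
  [[0,0,0],[-0.15,0.03,0.4],0],
  [[0,0,0],[-0.24,0.05,0.66],0],
  [[0,0,0],[-0.34,0.07,0.94],0],
  [[0,0,0],[-0.34,0.07,0.94],-1],
])

```text
time: 67.12
tool_pos: [0.4633, -0.2131, 0.2037]
tcp_rot: [2.202, 1.804, 0.321]
wrist_force: [-0.6, -0.2, -0.8]
width: 0.697
```

```bash
python3 chk.py scene top; python3 - <<'E'
from h import *
t,R=deskgrasp([.4441,.3715,.0883]);print(t);plan(t-.15*R[:,2],R)
E
```

```text
scene -76 867 x at floor 6.8 lean 19.6 y range [-99.5 -52.6] h [ 16. 117.] res 2.2
scene 0 823 x at floor 6.5 lean 19.3 y range [-23.4  23.2] h [ 16. 116.] res 2.2
scene 76 2
top -76 150 x at floor 6.6 lean 19.8 y range [-99.8 -66.2] h [ 16. 117.] res 0.6
top 0 288 x at floor 5.9 lean 19.3 y range [-23.4  23.3] h [ 18. 118.] res 0.7
top 76 0
67.225 [ 0.46196706 -0.21212809  0.20034303] [ 0.41015918  0.69595801 -0.22542555] 0.8637946319908556
[0.45632106 0.37066685 0.08578534]
flip -1 turn [ 0.121  0.243 -0.924] deg 86.7
flip 1 turn [-0.054  0.277  1.087] deg 101.1
shift [0.203 5.81  0.332] q [-0.56 -0.26  2.22  0.16  0.85 -0.45] w 0.864 F [ 0.4  0.7 -0.2] t 67.2 pos [ 0.462  -0.2121  0.2003]
```

move_arm([
  [[0,0,0],[0,0.1,0.4],-1],
  [[-0.004,0.023,0.09],[0.018,0.46,0.8],-1],
  [[-0.009,0.046,0.181],[0.034,0.968,0.9],-1],
])

```text
time: 67.6
tool_pos: [0.4666, -0.1155, 0.2925]
tcp_rot: [1.97, 2.16, 0.285]
wrist_force: [1.2, 1.3, 0.6]
width: 0.998
```

move_arm([
  [[-0.003,0.015,0.06],[0.012,0.32,0],-1],
  [[-0.006,0.031,0.12],[0.024,0.64,0],-1],
  [[-0.009,0.046,0.181],[0.034,0.968,0],-1],
])

```text
time: 67.97
tool_pos: [0.4683, -0.0173, 0.2885]
tcp_rot: [1.689, 2.487, 0.24]
wrist_force: [0.5, -0.7, -0.4]
width: 0.997
```

move_arm([
  [[-0.003,0.015,0.06],[0.012,0.32,0],-1],
  [[-0.006,0.031,0.12],[0.024,0.64,0],-1],
  [[-0.009,0.046,0.181],[0.034,0.968,0],-1],
])

```text
time: 68.35
tool_pos: [0.4717, 0.0794, 0.2884]
tcp_rot: [1.357, 2.771, 0.191]
wrist_force: [0.0, 0.2, 0.1]
width: 0.995
```

move_arm([
  [[-0.003,0.015,0.06],[0.012,0.32,0],-1],
  [[-0.006,0.031,0.12],[0.024,0.64,0],-1],
  [[-0.009,0.046,0.181],[0.034,0.968,0],-1],
])

```text
time: 68.72
tool_pos: [0.4751, 0.1761, 0.2883]
tcp_rot: [-0.963, -2.959, -0.133]
wrist_force: [1.2, -0.3, -0.2]
width: 1.001
```

move_arm([
  [[-0.003,0.015,0.06],[0.012,0.32,0],-1],
  [[-0.006,0.031,0.12],[0.024,0.64,0],-1],
  [[-0.009,0.046,0.181],[0.034,0.968,0],-1],
])

```text
time: 69.1
tool_pos: [0.4785, 0.2729, 0.2881]
tcp_rot: [-0.526, -2.992, -0.068]
wrist_force: [0.6, -0.1, 0.5]
width: 0.999
```

move_arm([
  [[-0.003,0.015,0.06],[0.012,0.32,0],-1],
  [[-0.006,0.031,0.12],[0.024,0.64,0],-1],
  [[-0.009,0.046,0.181],[0.034,0.968,0],-1],
  [[-0.009,0.046,0.181],[0.034,0.968,-0.4],-1],
  [[-0.009,0.046,0.181],[0.034,0.968,-0.4],-1],
  [[-0.009,0.046,0.181],[0.034,0.968,-0.4],-1],
])

```text
time: 69.85
tool_pos: [0.4822, 0.3684, 0.2499]
tcp_rot: [-0.103, -2.965, -0.008]
wrist_force: [0.4, 0.7, 0.7]
width: 1.0
```

```bash
python3 pm.py 225 340 300
```

```text
[256. 138.] [302. 139.] [310. 228.] [248. 228.]
face [0.44170281 0.37250281 0.0909    ] len 0.13237919641301593 yaw -4.183166128788175 wid 0.053067263841497986 C [0.4447599  0.3722944  0.08832885]
flip 1 turn [-0.     0.001  0.001] deg 0.1
flip -1 turn [-0.345  0.025 -1.969] deg 179.9
shift [-0.258  0.029 -1.654] q [ 0.55  0.22  1.64  0.1   1.43 -0.97] w 0.999 F [ 0.4 -1.   0.4] t 69.9 pos [0.4827 0.3686 0.2512]
```

move_arm([
  [[0,0,0],[0.02,0.025,-0.1],-1],
  [[0,0,0],[-0.01,0.025,-0.25],-1],
  [[0,0,0],[-0.06,0.025,-0.5],-1],
  [[0,0,0],[-0.1,0.025,-0.75],-1],
  [[0,0,0],[-0.137,0.025,-0.95],-1],
])

```text
time: 70.53
tool_pos: [0.4678, 0.3706, 0.1538]
tcp_rot: [-0.103, -2.965, -0.008]
wrist_force: [-0.1, 0.6, 0.5]
width: 1.0
```

move_arm([
  [[0,0,0],[-0.04,0,-0.25],-1],
  [[0,0,0],[-0.09,0,-0.5],-1],
  [[0,0,0],[-0.12,0,-0.66],-1],
  [[0,0,0],[-0.124,0,-0.7],-1],
  [[0,0,0],[-0.124,0,-0.7],-1],
  [[0,0,0],[-0.124,0,-0.7],1],
  [[0,0,0],[-0.124,0,-0.7],1],
  [[0,0,0],[-0.124,0,-0.7],1],
  [[0,0,0],[-0.124,0,-0.7],1],
  [[0,0,0],[-0.124,0,-0.7],1],
], grip_force=90)

```text
time: 71.78
tool_pos: [0.4571, 0.3715, 0.0871]
tcp_rot: [-0.103, -2.968, -0.011]
wrist_force: [-0.8, -1.3, 5.9]
width: 0.641
```

move_arm([
  [[0,0,0],[-0.08,0,0.07],1],
  [[0,0,0],[-0.2,0,0.18],1],
  [[0,0,0],[-0.25,0,0.4],1],
  [[0,0,0],[-0.25,0,0.7],1],
  [[0,0,0],[-0.25,0,1],1],
])

```text
time: 72.4
tool_pos: [0.4303, 0.3712, 0.1875]
tcp_rot: [-0.102, -2.966, -0.01]
wrist_force: [0.5, 0.2, -0.1]
width: 0.641
```

move_arm([
  [[0,0,0],[0,0,0.3],1],
  [[0,0,0],[0,-0.2,0.6],1],
  [[0,0,0],[0,-0.5,0.75],1],
  [[0,0,0],[0,-0.9,0.75],1],
  [[0,0,0],[0,-0.9,0.75],1],
])

```text
time: 73.03
tool_pos: [0.4307, 0.2794, 0.2621]
tcp_rot: [-0.106, -2.967, -0.01]
wrist_force: [-0.8, 0.0, -2.0]
width: 0.645
```

```bash
python3 - <<'E'
from h import *
plan([.6194,-.0200,.165],Rt(ydirs(91.6,0),dz(1.6,60)))
E
```

```text
flip 1 turn [-0.01  -0.443  0.06 ] deg 40.3
flip -1 turn [ 0.339 -0.007 -1.908] deg 174.4
shift [ 1.887 -2.994 -0.971] q [ 0.47  0.04  1.82  0.09  1.44 -1.05] w 0.645 F [-0.8  0.  -2. ] t 73.0 pos [0.4307 0.2794 0.2621]
```

move_arm([
  [[-0.001,-0.037,0.005],[0.16,-0.25,0],1],
  [[-0.002,-0.074,0.01],[0.32,-0.5,0],1],
  [[-0.0025,-0.111,0.015],[0.472,-0.749,0],1],
])

```text
time: 73.4
tool_pos: [0.4784, 0.2065, 0.2612]
tcp_rot: [0.069, 3.138, 0.011]
wrist_force: [-0.1, 0.5, -0.9]
width: 0.638
```

move_arm([
  [[-0.001,-0.037,0.005],[0.16,-0.25,0],1],
  [[-0.002,-0.074,0.01],[0.32,-0.5,0],1],
  [[-0.0025,-0.111,0.015],[0.472,-0.749,0],1],
])

```text
time: 73.78
tool_pos: [0.5256, 0.1316, 0.2612]
tcp_rot: [0.03, 2.965, 0.011]
wrist_force: [-0.5, -0.3, -0.8]
width: 0.642
```

move_arm([
  [[-0.001,-0.037,0.005],[0.16,-0.25,0],1],
  [[-0.002,-0.074,0.01],[0.32,-0.5,0],1],
  [[-0.0025,-0.111,0.015],[0.472,-0.749,0],1],
])

```text
time: 74.15
tool_pos: [0.5728, 0.0568, 0.2611]
tcp_rot: [-0.006, 2.791, 0.011]
wrist_force: [1.0, 0.2, -1.1]
width: 0.639
```

move_arm([
  [[-0.001,-0.037,0.005],[0.16,-0.25,0],1],
  [[-0.002,-0.074,0.01],[0.32,-0.5,0],1],
  [[-0.0025,-0.111,0.015],[0.46,-0.749,0],1],
  [[-0.0025,-0.111,0.015],[0.46,-0.749,-0.3],1],
  [[-0.0025,-0.111,0.015],[0.46,-0.749,-0.6],1],
  [[-0.0025,-0.111,0.015],[0.46,-0.749,-0.85],1],
  [[-0.0025,-0.111,0.015],[0.46,-0.749,-0.92],1],
  [[-0.0025,-0.111,0.015],[0.46,-0.749,-0.92],1],
  [[-0.0025,-0.111,0.015],[0.46,-0.749,-0.92],1],
  [[-0.0025,-0.111,0.015],[0.46,-0.749,-0.92],1],
])

```text
time: 75.4
tool_pos: [0.6199, -0.0184, 0.1703]
tcp_rot: [-0.038, 2.615, 0.008]
wrist_force: [-0.1, -0.4, -1.3]
width: 0.634
```

```bash
python3 pl.py
```

```text
flip 1 turn [ 0.001  0.002 -0.001] deg 0.2
flip -1 turn [-1.002 -0.027  1.73 ] deg 179.9
shift [-0.005 -0.016 -0.697] q [-0.11 -0.08  2.19  0.14  0.51 -1.81] w 0.634 F [-0.1 -0.4 -1.3] t 75.4 pos [ 0.6199 -0.0184  0.1703]
slot gap [603.4 616.5]
plate 7332 [604.7 -19.1 129.9] [ 0.99961879  0.02610526 -0.00898782] 0.0006711787750458028 face x at z=.065 604.1
```

move_arm([
  [[0,-0.004,-0.001],[0.004,-0.012,-0.08],1],
  [[0,-0.004,-0.001],[0.004,-0.012,-0.16],1],
  [[0,-0.004,-0.001],[0.004,-0.012,-0.24],1],
  [[0,-0.004,-0.001],[0.004,-0.012,-0.24],1],
  [[0,-0.004,-0.001],[0.004,-0.012,-0.24],1],
])

```text
time: 76.08
tool_pos: [0.6194, -0.0196, 0.1444]
tcp_rot: [-0.036, 2.611, 0.008]
wrist_force: [-0.2, 0.1, -1.3]
width: 0.64
```

```bash
python3 pl.py
```

```text
flip 1 turn [0.001 0.004 0.   ] deg 0.4
flip -1 turn [-1.005 -0.027  1.729] deg 180.0
shift [ 0.    -0.004 -0.438] q [-0.11 -0.05  2.21  0.16  0.45 -1.83] w 0.64 F [-0.2  0.1 -1.3] t 76.1 pos [ 0.6194 -0.0196  0.1444]
slot gap [564.6 564.8]
plate 6389 [604.4 -20.3 108.2] [9.99701051e-01 2.44310249e-02 9.65873544e-04] 0.0006437882439953222 face x at z=.065 604.4
```

move_arm([
  [[0,0,0],[0.008,0,-0.03],1],
  [[0,0,0],[0.008,0,-0.08],1],
  [[0,0,0],[0.008,0,-0.14],1],
  [[0,0,0],[0.008,0,-0.14],1],
])

```text
time: 76.62
tool_pos: [0.6201, -0.0197, 0.13]
tcp_rot: [-0.036, 2.611, 0.008]
wrist_force: [2.3, 0.4, -2.2]
width: 0.639
```

move_arm([
  [[0,0,0],[0,0,-0.1],1],
  [[0,0,0],[0,0,-0.18],1],
  [[0,0,0],[0,0,-0.24],1],
  [[0,0,0],[0,0,-0.27],1],
  [[0,0,0],[0,0,-0.275],1],
])

```text
time: 77.25
tool_pos: [0.6207, -0.0197, 0.1039]
tcp_rot: [-0.036, 2.61, 0.008]
wrist_force: [-2.4, -0.7, 6.6]
width: 0.64
```

```bash
python3 pl.py
```

```text
flip 1 turn [0.001 0.005 0.001] deg 0.5
flip -1 turn [ 1.006  0.027 -1.728] deg 180.0
shift [-0.013 -0.003 -0.033] q [-0.11  0.01  2.24  0.19  0.36 -1.87] w 0.64 F [-2.4 -0.7  6.6] t 77.2 pos [ 0.6207 -0.0197  0.1039]
slot gap [607.3 607.5]
plate 1679 [605.5 -20.4  85.5] [0.99952852 0.0244597  0.01855971] 0.0006761170011119569 face x at z=.065 605.9
```

Seated in the slot with contact felt. Release, reorient and regrip as before.

move_arm([
  [[0,0,0],[0,0,0.01],0.2],
  [[0,0,0],[0,0,0.01],-1],
  [[0,0,0],[0,0,0.01],-1],
  [[0,0,0],[0,0,0.01],-1],
  [[0,0,0],[-0.08,0,0.14],-1],
  [[0,0,0],[-0.22,0,0.38],-1],
  [[0,0,0],[-0.38,0,0.66],-1],
  [[0,0,0],[-0.55,0,0.96],-1],
  [[0,0,0],[-0.55,0,0.96],-1],
])

```text
time: 78.42
tool_pos: [0.5663, -0.02, 0.2037]
tcp_rot: [-0.036, 2.604, 0.006]
wrist_force: [-0.0, -0.0, -0.3]
width: 0.997
```

move_arm([
  [[0,0,0],[0,0,0.4],-1],
  [[0,0,0],[0,0,0.8],-1],
  [[0.026,0.027,-0.098],[0.05,0,0.8],-1],
  [[0.051,0.054,-0.195],[0.1,0,0.8],-1],
  [[0.077,0.081,-0.292],[0.15,0,0.8],-1],
  [[0.102,0.108,-0.39],[0.2,0,0.8],-1],
  [[0.128,0.134,-0.488],[0.25,0,0.8],-1],
  [[0.154,0.161,-0.585],[0.3,0,0.8],-1],
  [[0.179,0.188,-0.682],[0.35,0,0.8],-1],
  [[0.205,0.215,-0.78],[0.4,0,0.8],-1],
  [[0.23,0.242,-0.878],[0.43,0,0.8],-1],
  [[0.256,0.269,-0.975],[0.44,0,0.8],-1],
  [[0.256,0.269,-0.975],[0.44,0,0.8],-1],
  [[0.256,0.269,-0.975],[0.44,0,0.8],-1],
])

```text
time: 80.18
tool_pos: [0.6087, -0.0196, 0.2782]
tcp_rot: [2.187, 2.252, -0.006]
wrist_force: [-0.2, 0.3, 0.2]
width: 0.999
```

```bash
python3 top.py wrist scene
```

```text
wrist 649 [607.  -14.4 160.3] min [602.7 -48.3  89. ] max [611.4   8.2 162.5]
[1.    0.025 0.004] 0.0022681641306291998
scene 613 [610.1 -22.8 127.5] min [602.4 -50.6  85.1] max [615.6   7.1 163.2]
[1.    0.01  0.002] 0.002045255610051463
flip 1 turn [ 0.003  0.    -0.001] deg 0.3
flip -1 turn [-0.     0.004  1.999] deg 179.9
shift [ 0.007 -0.009 -1.498] q [-0.07  0.11  1.69 -0.    1.33 -0.1 ] w 0.997 F [ 0.2 -0.4  0.3] t 80.3 pos [ 0.6086 -0.0194  0.2788]
```

move_arm([
  [[0.003,0,-0.001],[0,-0.005,-0.35],-1],
  [[0.003,0,-0.001],[0,-0.005,-0.7],-1],
  [[0.003,0,-0.001],[0,-0.005,-0.98],-1],
])

```text
time: 80.65
tool_pos: [0.6082, -0.0198, 0.1799]
tcp_rot: [-2.191, -2.251, -0.0]
wrist_force: [0.2, -0.5, -0.3]
width: 1.001
```

move_arm([
  [[0,0,0],[0,0,-0.25],-1],
  [[0,0,0],[0,0,-0.5],-1],
  [[0,0,0],[0,0,-0.5],0],
  [[0,0,0],[0,0,-0.5],1],
  [[0,0,0],[0,0,-0.5],1],
  [[0,0,0],[0,0,-0.5],1],
  [[0,0,0],[0,0,-0.5],1],
  [[0,0,0],[0,0,-0.5],1],
  [[0,0,0],[0,0,-0.5],1],
], grip_force=70)

```text
time: 81.78
tool_pos: [0.6099, -0.0202, 0.1324]
tcp_rot: [2.192, 2.249, 0.003]
wrist_force: [-0.7, -0.3, 5.6]
width: 0.081
```

move_arm([
  [[0,0,0],[-0.01,0,0.1],1],
  [[0,0,0],[-0.01,0,0.3],1],
  [[0,0,0],[-0.01,0,0.6],1],
  [[0,0,0],[-0.01,0,0.98],1],
])

```text
time: 82.28
tool_pos: [0.607, -0.0201, 0.23]
tcp_rot: [-2.191, -2.248, 0.002]
wrist_force: [1.1, -0.4, -1.8]
width: 0.076
```

```bash
python3 - <<'E'
from h import *
t,R=bay(.0755,h=.13);print(t);plan(t,R)
E
```

```text
[ 0.51151954 -0.14437403  0.23568657]
flip 1 turn [-0.02  -0.223 -0.14 ] deg 23.8
flip -1 turn [-0.322  0.027  1.832] deg 167.4
shift [-0.955 -1.243  0.057] q [-0.07  0.14  1.75  0.    1.25 -0.1 ] w 0.076 F [ 1.1 -0.4 -1.8] t 82.3 pos [ 0.607  -0.0201  0.23  ]
```

move_arm([
  [[0,0,0],[0,0,0.3],1],
  [[-0.003,-0.03,-0.02],[-0.14,-0.18,0.3],1],
  [[-0.006,-0.06,-0.04],[-0.28,-0.37,0.3],1],
  [[-0.01,-0.111,-0.07],[-0.48,-0.62,0.3],1],
])

```text
time: 82.78
tool_pos: [0.5601, -0.0825, 0.2605]
tcp_rot: [2.209, 2.029, 0.169]
wrist_force: [0.1, 0.0, -1.5]
width: 0.079
```

move_arm([
  [[-0.003,-0.03,-0.02],[-0.14,-0.18,0],1],
  [[-0.006,-0.06,-0.04],[-0.28,-0.37,0],1],
  [[-0.01,-0.112,-0.07],[-0.475,-0.623,0],1],
  [[-0.01,-0.112,-0.07],[-0.475,-0.623,0],1],
  [[-0.01,-0.112,-0.07],[-0.475,-0.623,0],1],
  [[-0.01,-0.112,-0.07],[-0.475,-0.623,0],1],
])

```text
time: 83.52
tool_pos: [0.5135, -0.1441, 0.26]
tcp_rot: [2.204, 1.81, 0.321]
wrist_force: [0.5, 0.2, -1.3]
width: 0.078
```

```bash
python3 hov.py 75.5
```

```text
[ 0.51151954 -0.14437403  0.10568657]
flip 1 turn [ 0.001  0.001 -0.001] deg 0.2
flip -1 turn [-0.673  0.134  1.878] deg 179.9
shift [-0.02  -0.003 -1.543] q [-0.36 -0.26  2.11  0.07  0.94 -0.19] w 0.078 F [ 0.5  0.2 -1.3] t 83.5 pos [ 0.5135 -0.1441  0.26  ]
wrist -114 y -112.6 x [25.4 32.3]
wrist 38 y 38.6 x [-55.8  12.7]
wrist 114 y 113.7 x [-55.8  31.3]
wrist plate/hand y [ 51.1  87.2 104.5]
top -114 y -116.7 x [-55.5  30.5]
top -38 y -41.0 x [-55.9  32.5]
top 114 y 110.7 x [-55.1  31.3]
top plate/hand y [ 63.3  89.  101.8]
```

move_arm([
  [[0,0,0],[-0.018,-0.003,-0.25],1],
  [[0,0,0],[-0.018,-0.003,-0.5],1],
  [[0,0,0],[-0.018,-0.003,-0.75],1],
  [[0,0,0],[-0.018,-0.003,-0.98],1],
])

```text
time: 84.12
tool_pos: [0.5112, -0.1443, 0.1601]
tcp_rot: [2.205, 1.811, 0.32]
wrist_force: [0.2, -0.7, -1.1]
width: 0.078
```

move_arm([
  [[0,0,0],[0,0,-0.2],1],
  [[0,0,0],[0,0,-0.4],1],
  [[0,0,0],[0,0,-0.5],1],
  [[0,0,0],[0,0,-0.53],1],
  [[0,0,0],[0,0,-0.54],1],
  [[0,0,0],[0,0,-0.54],1],
])

```text
time: 84.88
tool_pos: [0.5114, -0.1449, 0.1079]
tcp_rot: [2.204, 1.809, 0.321]
wrist_force: [0.5, -0.4, -1.1]
width: 0.079
```

```bash
python3 - <<'E'
from h import *
t,R=bay(.0755);plan(t,R)
E
```

```text
flip 1 turn [ 0.001  0.002 -0.   ] deg 0.2
flip -1 turn [-0.673  0.135  1.878] deg 179.9
shift [ 0.001  0.005 -0.022] q [-0.36 -0.1   2.28  0.1   0.61 -0.23] w 0.079 F [ 0.5 -0.4 -1.1] t 84.9 pos [ 0.5114 -0.1449  0.1079]
```

move_arm([
  [[0,0,0],[0,0.003,-0.015],1],
  [[0,0,0],[0,0.003,-0.024],1],
  [[0,0,0],[0,0.003,-0.024],1],
  [[0,0,0],[0,0.003,-0.024],0.6],
  [[0,0,0],[0,0.003,-0.024],0.2],
  [[0,0,0],[0,0.003,-0.024],0],
  [[0,0,0],[0,0.003,-0.024],0],
  [[0,0,0],[0,0.003,-0.024],0],
  [[0,0,0],[-0.06,0.012,0.14],0],
  [[0,0,0],[-0.15,0.03,0.4],0],
  [[0,0,0],[-0.24,0.05,0.66],0],
  [[0,0,0],[-0.34,0.07,0.94],0],
  [[0,0,0],[-0.34,0.07,0.94],1],
])

```text
time: 86.5
tool_pos: [0.4783, -0.1384, 0.2042]
tcp_rot: [2.201, 1.806, 0.324]
wrist_force: [0.3, -0.1, -0.3]
width: 0.303
```

move_arm([
  [[0,0,0],[0.1,0.15,0.3],1],
  [[0,0,0],[0.2,0.4,0.6],1],
  [[0,0,0],[0.4,0.8,0.8],1],
  [[0,0,0],[0.5,1,0.8],1],
])

```text
time: 87.0
tool_pos: [0.5287, -0.0362, 0.2824]
tcp_rot: [2.202, 1.809, 0.324]
wrist_force: [0.4, -0.4, -0.1]
width: 0.004
```

```bash
cat > bot.py <<'E'
from h import *
for n in('scene','top'):
    p,d,ci=snap(n);X=pts(d,ci);hsv=cv2.cvtColor(p,cv2.COLOR_RGB2HSV)
    m=(X[...,2]>.108)&(X[...,2]<.13)&(abs(X[...,0]-.433)<.1)&(abs(X[...,1]+.017)<.1)
    if m.sum()>5:
        ys,xs=np.nonzero(m);q=np.array([ray(ci,x,y,.119)[:2] for x,y in zip(xs,ys)]);print(n,'cap',m.sum(),q.mean(0),q.min(0),q.max(0))
    m=(hsv[...,0]<20)&(hsv[...,1]>100)&(X[...,2]<.01)&(abs(X[...,0]-.43)<.08)&(abs(X[...,1]+.017)<.08)
    q=X[m][:,:2];(c,r)=cv2.minEnclosingCircle(q.astype(np.float32)*1000);print('mat',c,r)
E
python3 chk.py scene top; python3 bot.py;  python3 - <<'E'
from h import *
plan([.6195,.189,.12],Rt(ydirs(0,0),[0,0,-1]))
E
```

```text
scene -76 867 x at floor 6.7 lean 19.6 y range [-99.6 -52.6] h [ 16. 117.] res 2.2
scene 0 836 x at floor 6.4 lean 19.3 y range [-23.4  23.5] h [ 16. 117.] res 2.1
scene 76 818 x at floor 6.7 lean 19.4 y range [52.5 99.5] h [ 16. 117.] res 2.2
top -76 290 x at floor 6.5 lean 19.7 y range [-99.8 -53.9] h [ 16. 117.] res 0.6
top 0 286 x at floor 5.9 lean 19.3 y range [-23.6  22.8] h [ 16. 117.] res 0.6
top 76 305 x at floor 6.3 lean 19.5 y range [52.9 99.5] h [ 18. 117.] res 0.7
87.1 [ 0.52749558 -0.03578109  0.28003724] [-0.01267165  0.3390844   0.09414733] -0.0004424062666842562
scene cap 114 [ 0.45399301 -0.03696738] [ 0.41980006 -0.11372718] [ 0.53249306 -0.00466932]
mat (436.2186279296875, -14.754419326782227) 58.260738372802734
top cap 50 [ 0.51298767 -0.10836227] [ 0.49352408 -0.11408312] [ 0.53286483 -0.10233772]
mat (441.169921875, 19.722368240356445) 40.68144607543945
flip 1 turn [0.022 0.221 0.123] deg 22.8
flip -1 turn [ 0.325 -0.033 -1.849] deg 169.0
shift [ 0.932  2.264 -1.593] q [-0.09 -0.28  2.09 -0.04  0.98  0.12] w -0.001 F [-0.8 -0.2  0. ] t 87.2 pos [ 0.5263 -0.0374  0.2793]
```

move_arm([
  [[0.004,0.044,0.025],[0.18,0.3,0],1],
  [[0.008,0.09,0.05],[0.36,0.6,0],1],
  [[0.013,0.13,0.075],[0.5,0.95,0],1],
])

```text
time: 87.58
tool_pos: [0.577, 0.0566, 0.2801]
tcp_rot: [2.222, 2.056, 0.137]
wrist_force: [0.1, 0.6, 0.0]
width: -0.002
```

move_arm([
  [[0.003,0.03,0.016],[0.1,0.3,0],1],
  [[0.006,0.06,0.032],[0.2,0.6,0],1],
  [[0.009,0.091,0.048],[0.3,0.9,0],1],
  [[0.009,0.091,0.048],[0.3,0.9,0],1],
  [[0.009,0.091,0.048],[0.3,0.9,0],1],
  [[0.009,0.091,0.048],[0.3,0.9,0],1],
])

```text
time: 88.32
tool_pos: [0.6063, 0.1459, 0.2809]
tcp_rot: [2.223, 2.217, 0.003]
wrist_force: [0.4, -0.4, -0.7]
width: -0.0
```

```bash
python3 bot.py; python3 - <<'E'
from h import *
r=lambda a:np.round(np.array(a)*1000,1)
plan([.6195,.189,.12],Rt(ydirs(0,0),[0,0,-1]))
ims=[]
for n in('wrist','scene','top'):
    p,d,ci=snap(n);X=pts(d,ci)
    m=(p.max(-1)<75)&(X[...,2]>.02)&(X[...,2]<.075)&(abs(X[...,0]-.62)<.05)&(abs(X[...,1]-.188)<.05)
    ys,xs=np.nonzero(m)
    if len(xs)<5: print(n,'none');continue
    hh=X[m][:,2];top=np.percentile(hh,90)
    q=X[m];q=q[q[:,2]>top-.004];print(n,m.sum(),'mean',r(X[m].mean(0)),'top z',r(np.percentile(hh,[5,50,95])),'top pts',len(q),r(q.mean(0)),r(q.min(0)),r(q.max(0)))
    print('  px box',xs.min(),xs.max(),ys.min(),ys.max(),'z all timer',r(np.percentile(X[(abs(X[...,0]-.62)<.04)&(abs(X[...,1]-.188)<.04)][:,2],[50,80,98])))
    if n=='wrist':
        c=p[max(0,ys.min()-60):ys.max()+60,max(0,xs.min()-60):xs.max()+60];print('off',xs.min()-60,ys.min()-60);cv2.imwrite('pics/btn.png',cv2.resize(c,None,fx=2.5,fy=2.5)[:,:,::-1])
E
```

```text
scene cap 116 [ 0.4544071 -0.0374467] [ 0.41980006 -0.11499494] [ 0.53475253 -0.00466932]
mat (434.0105285644531, -17.911705017089844) 57.648616790771484
top cap 187 [ 0.45304607 -0.04176416] [ 0.41916736 -0.11408312] [ 0.53286483 -0.00715866]
mat (431.4140930175781, -17.22347640991211) 57.99066162109375
flip 1 turn [-0.     0.002  0.002] deg 0.2
flip -1 turn [ 0.003  0.    -1.998] deg 179.9
shift [ 0.131  0.427 -1.613] q [ 0.2   0.14  1.66 -0.    1.34  0.2 ] w 0.002 F [ 1.   0.2 -0.4] t 88.4 pos [0.6064 0.1463 0.2813]
wrist 531 mean [625.6 190.3  42.7] top z [40.9 42.4 49. ] top pts 525 [625.4 190.2  42.8] [606.1 170.8  39.7] [645.3 207.8  52.9]
  px box 277 309 125 156 z all timer [362.6 374.5 424.3]
off 217 65
scene 77 mean [635.9 181.9  41. ] top z [34.8 41.4 45.1] top pts 55 [634.7 180.9  42.5] [616.4 166.9  40.3] [646.2 200.2  50.6]
  px box 335 348 199 207 z all timer [ 50.2 491.6 546. ]
top none
```

View pics/btn.png

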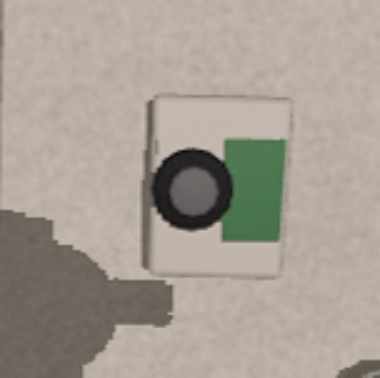

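```bash
python3 - <<'E'
from h import *
r=lambda a:np.round(np.array(a)*1000,1)
p,d,ci=snap('wrist');X=pts(d,ci)
g=(p.max(-1)<125)&(p.max(-1)>75);m=np.zeros(g.shape,bool);m[128:154,282:308]=g[128:154,282:308]
ys,xs=np.nonzero(m);print(m.sum(),xs.mean(),ys.mean(),r(np.median(X[m],0)),r(np.percentile(X[m][:,2],[10,90])))
z0=np.median(X[137:146,290:300,2]);c=ray(ci,294.6,141,z0);print('centre z',r(z0),'ray',r(c))
plan([c[0],c[1],z0+.02],Rt(ydirs(0,0),[0,0,-1]))
for n in('scene','top'):
    p,d,ci=snap(n);X=pts(d,ci);m=(X[...,2]>.108)&(X[...,2]<.13)&(abs(X[...,0]-.433)<.05)&(abs(X[...,1]+.017)<.05)
    print(n,'cap',m.sum(),r(X[m].mean(0)))
E
```

```text
293 294.7952218430034 141.5767918088737 [626.7 189.2  52.2] [50.7 53.3]
centre z 52.4 ray [627.2 190.2  52.4]
flip 1 turn [-0.     0.002  0.001] deg 0.2
flip -1 turn [ 0.003  0.    -1.999] deg 179.9
shift [ 0.205  0.433 -2.09 ] q [ 0.2   0.14  1.66 -0.    1.34  0.2 ] w -0.001 F [ 0.6 -0.5 -0.6] t 88.6 pos [0.6067 0.1469 0.2814]
scene cap 91 [437.5 -18.9 117.4]
top cap 141 [432.7 -19.4 118.1]
```

move_arm([
  [[0,0,0],[0.1,0.2,-0.2],1],
  [[0,0,0],[0.2,0.426,-0.4],1],
  [[0,0,0],[0.2,0.426,-0.7],1],
  [[0,0,0],[0.2,0.426,-1],1],
])

```text
time: 89.22
tool_pos: [0.6267, 0.1914, 0.1785]
tcp_rot: [2.221, 2.221, 0.002]
wrist_force: [-1.0, 0.1, -0.1]
width: -0.002
```

move_arm([
  [[0,0,0],[0,0,-0.3],1],
  [[0,0,0],[0,0,-0.6],1],
  [[0,0,0],[0,0,-0.9],1],
  [[0,0,0],[0,0,-1],1],
  [[0,0,0],[0,0,-1],1],
  [[0,0,0],[0,0,-1],1],
])

```text
time: 89.98
tool_pos: [0.6279, 0.1904, 0.0824]
tcp_rot: [2.221, 2.218, 0.007]
wrist_force: [-0.1, -0.2, 0.2]
width: -0.001
```

```bash
python3 chk.py scene; python3 -c "
from h import *
plan([.6268,.1895,.046],Rt(ydirs(0,0),[0,0,-1]))"
```

```text
scene -76 881 x at floor 6.7 lean 19.6 y range [-99.5 -52.6] h [ 16. 117.] res 2.3
scene 0 837 x at floor 6.7 lean 19.4 y range [-23.6  23.4] h [ 17. 117.] res 2.3
scene 76 813 x at floor 7.1 lean 19.6 y range [52.5 99.5] h [ 16. 117.] res 2.2
90.025 [0.62810499 0.19037429 0.08275084] [ 0.26954593  0.39236333 -0.02903132] -0.005302900158413188
flip 1 turn [-0.001  0.004  0.001] deg 0.3
flip -1 turn [ 6.000e-03  1.000e-03 -1.999e+00] deg 179.9
shift [-0.013 -0.009 -0.368] q [ 0.26  0.35  1.78 -0.    1.    0.26] w -0.005 F [ 0.3  0.4 -0. ] t 90.0 pos [0.6281 0.1904 0.0828]
```

move_arm([
  [[0,0,0],[-0.013,-0.009,-0.15],1],
  [[0,0,0],[-0.013,-0.009,-0.27],1],
  [[0,0,0],[-0.013,-0.009,-0.32],1],
  [[0,0,0],[-0.013,-0.009,-0.35],1],
  [[0,0,0],[-0.013,-0.009,-0.36],1],
  [[0,0,0],[-0.013,-0.009,-0.36],1],
])

```text
time: 90.78
tool_pos: [0.6247, 0.1886, 0.046]
tcp_rot: [2.222, 2.219, 0.0]
wrist_force: [-5.0, -2.0, 8.7]
width: -0.005
```

move_arm([
  [[0,0,0],[0,0,-0.01],1],
  [[0,0,0],[0,0,-0.01],1],
  [[0,0,0],[0,0,0.2],1],
  [[0,0,0],[0,0,0.6],1],
  [[0,0,0],[0,0,1],1],
])

```text
time: 91.4
tool_pos: [0.6257, 0.189, 0.1466]
tcp_rot: [2.222, 2.219, 0.004]
wrist_force: [0.5, 0.9, -0.0]
width: -0.005
```

move_arm([
  [[0,0,0],[-0.05,-0.2,0.4],1],
  [[0,0,0],[-0.2,-0.45,0.9],1],
  [[0,0,0],[-0.2,-0.45,1],1],
  [[0,0,0],[-0.2,-0.45,1],1],
  [[0,0,0],[-0.2,-0.45,1],1],
])

```text
time: 92.02
tool_pos: [0.6047, 0.1443, 0.2431]
tcp_rot: [-2.223, -2.22, 0.0]
wrist_force: [-0.4, -0.0, 0.1]
width: -0.0
```

```bash
sed -i 's/(abs(b-c)<24)/(abs(b-c)<35)/' chk.py; python3 chk.py scene top; python3 - <<'E'
from h import *
r=lambda a:np.round(np.array(a)*1000,1)
for n in('scene','top'):
    p,d,ci=snap(n,'fin_%s.png'%n);X=pts(d,ci);m=(X[...,2]>.108)&(X[...,2]<.13)&(abs(X[...,0]-.433)<.05)&(abs(X[...,1]+.017)<.05)
    print(n,'cap',m.sum(),r(X[m].mean(0)))
p,d,ci=snap('wrist');X=pts(d,ci);m=(abs(X[...,0]-.6268)<.008)&(abs(X[...,1]-.1895)<.008)&(X[...,2]<.1);print('btn z',m.sum(),r(np.median(X[m],0)))
E
```

```text
scene -76 1040 x at floor 7.3 lean 19.9 y range [-104.3  -48.6] h [ 16. 117.] res 2.3
scene 0 978 x at floor 6.4 lean 19.3 y range [-29.4  25.7] h [ 17. 117.] res 2.2
scene 76 959 x at floor 7.1 lean 19.5 y range [ 46.5 101.7] h [ 16. 117.] res 2.2
top -76 352 x at floor 6.4 lean 19.6 y range [-106.   -42.6] h [ 17. 117.] res 0.9
top 0 362 x at floor 6.1 lean 19.3 y range [-31.2  33.1] h [ 16. 116.] res 0.8
top 76 377 x at floor 6.3 lean 19.4 y range [ 44.8 108.6] h [ 17. 117.] res 0.8
92.125 [0.60448651 0.144224   0.24258544] [ 0.00701667 -0.35294422  0.17115413] -0.0006173467168083801
scene cap 94 [437.3 -18.8 116.9]
top cap 140 [432.7 -19.3 117.8]
btn z 236 [627.1 189.7  52.4]
```

View pics/fin_scene.png

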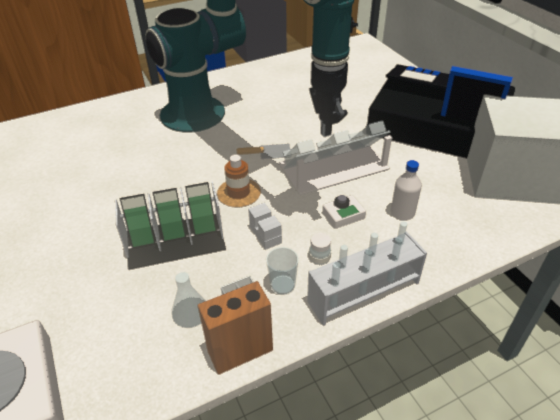

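The final view shows three plates leaning in the rack at about (137,222), (168,215) and (203,210), frosted ends up. The bottle is on the mat at (237,180), all the other glassware is standing, and the arm is clear of everything.

```bash
python3 -c "
from workcell import order
print(order.finish_job())"
```

```text
the job is handed in; nothing more can be done
None
```

The job is handed in. The bottle is on the cork mat, all three glass plates lean in the rack one to a bay, and I pressed the start button and let go. The system reports no verdict, so what follows is from my own checks.

**Last checks, from the scene and top cameras:**
- **Plates:** they lean 19.3–19.9°, and their back faces meet the floor 6–7 mm from the line (8.5 mm is exact). They sit within about 2 mm of their bay centres, with the frosted ends up.
- **Bottle:** its cap is about 2–5 mm from the measured mat centre, and it looks upright.
- **Button:** I pressed it to the end of its travel. The last force I read was about 9 N, just before a final 1 mm push. Its top is back at 52.4 mm.
- **Surroundings:** all the other glassware was standing, and the arm was clear at 92 s of the 210 s allowed.

**What went wrong or disagreed:**
- **First plate:** my first grip would have taken the wrist to a joint limit at the block. I put the plate back on the desk and gripped it at a steeper angle.
- **Second plate:** it turned about 18° in the fingers over the block, possibly the momentary slackening of the grip, and touched the block with a wrist force of about 40 N. I put it back on its rib and repeated the grip with more force.
- **Cameras:** they disagreed by 2–4 mm, and by more on the button. I used the wrist camera because it agreed best with the arm's own position.

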